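# Tap a bearing cup square into its housing

### The arm

A 6-joint arm with a two-finger parallel gripper is mounted at the origin on a cart in front of the work surface, level with it; the furniture and walls round the work are solid. World frame = base frame: x ahead of the robot, y to its left, z up, the work surface at z = 0. Lengths are in m, angles in rad, forces in N, time in s.
With the tool pointing down it reaches from about 0.325 to 0.925 m from the base axis. Payload 3.1 kg.
Tool frame: the origin (TCP) lies midway between the tips of the shut fingers; the grasp point (between the pads) lies 19 mm behind it (env.pinch_z is the distance from the TCP to the grasp point, in m); y points along the fingers, x is the direction in which the jaws open and shut, and the axes are right-handed (so a half turn about y gives the same grasp; the last joint's range is limited). The gripper opens to 85 mm and grips with 20 to 120 N. Pads are 22 mm wide; open, the fingers measure 114 mm over their backs; the gripper's body (76 mm by 85 mm) begins 54 mm behind the grasp point. The pads swing forward as they close: fully open they stand 13 mm farther back than shut.
Start: joints at [-1.286, 0.217, 1.613, -0, 1.311, -0.112], TCP at [0.242, -0.576, 0.231] pointing down, gripper open.
Joint ranges: [-2.75, 2.75], [-0.78, 2.1], [0.31, 2.55], [-1.13, 4.27], [0.13, 2.63], [-2.58, 2.58]. Speed limits (rad/s): [2.79, 2.79, 3.14, 3.14, 3.14, 3.14].

### API

Orientations are given as a 3x3 rotation matrix whose columns are the frame's x, y, z axes.
In Python, from workcell import env, imaging gives the robot as it stands.
- The arm moves only by the tool step_arm, never from a script. Its arguments are lists of equal length, an entry for each row: "travel": the shift along the world's x, y, z in cm, a list of three; "turn": the turn about the world's z in rad; "gripper": the closure, from 0 (fully open) to 1 (shut). A call has 1 to 12 rows; each row shifts and turns the pose as measured when the row begins; what a row does not reach is not made up. A row lasts 1/10 s, in which the tool goes at most 50 mm and 8.59 degrees, less where a joint would pass 70% of its speed; a pose out of reach is approached as far as the arm can. A call with a gripper value outside its range is refused whole. The fingers move at their own pace and stop on an object; the grip force is fixed at half the most. Time passes only in rows, so rows that do not move let the fingers close. It gives the time, the measured TCP pose, the force and the opening at its end, in the units of the state.
- env.get_obs(): the state, without advancing time (a new reading comes with each control period).
- imaging.snapshot(name): name is "scene" or "top"; returns (picture, depth): 400x640x3 uint8, red, green, blue; 400x640 float32, m along the optical axis (not along the pixel's ray), 0 where there is no reading.
- imaging.get_calibration(name): a dict with "intrinsics" (3x3 intrinsics, pixels), "k1" (the pictures are not rectified: a ray, as slopes to the right and down, at radius r is drawn at 1 + k1 r^2 times it, then the intrinsics apply), "R" (3x3) and "t" (3): a world point X has camera coordinates R X + t. Camera axes: x right, y down, z forward; pixel columns grow to the right and rows downward; lengths in m; the calibration is good to about 2 mm. A picture is of the moment at which its call begins. get_calibration takes no time and is no camera call.
- env.hand_in(): hands the job in, once; it reports no verdict.
The state is a dict: "t": time; "joints": joint angles; "qvel": joint speeds; "joint_torque": joint torques, N m; "ee_pos": TCP position; "tool_rot": TCP orientation; "wrist_force": force on the tool from outside, world axes, zero at the start; "wrist_torque": the same for the moment, N m; "grip_width": finger opening in m.
Only numpy, scipy, OpenCV 4.12 (cv2) and the standard library are available. Lean on these libraries where they do the work, as an engineer would, in place of code of your own. Each camera call takes 0.05 s, during which the arm holds its last target.

### The job

Set the loose steel bearing cup into the bore of the green bearing housing, then work it down fully home on the shoulder by pressing its rim with the fingertips a little at a time, going round the three yellow dots in turn (2 or 3 mm at each) so that it goes in square and never cocks by more than 7 degrees. Push gently (20 N on the rim is plenty; more than 25 N on the shoes or 35 N on the shoulder would spoil them), and feel for the firm stop at every dot (where it holds against some 18 to 20 N), because the shoulder's depth differs from housing to housing. Leave the cup let go and level on its shoulder, and leave the tools and tins around alone.

Things in the scene. Friction and masses are not known exactly. Their poses are not given: they have to be found in the camera images.
- cup_middle (a point): The bearing cup: a bare steel ring, outer diameter 64 mm, inner diameter 46 mm (wall 9 mm), 25 mm high, 0.24 to 0.39 kg, lying flat on the bench with its axis upright; the lower 3 mm of its outside are chamfered. This point is on its axis half-way up, 12.5 mm above its foot; z is its axis, up. It can be grasped from above across its outside.
- cup_foot (a point): Centre of the cup's underside, on its axis; z is its axis, up. The rim (top) lies 25 mm above it.
- bore_mouth (a point): Green bearing housing, fixed: round boss 96 mm across, 33 mm high, on a 118 mm square foot 10 mm thick with corner bolts up to 16 mm high. In its top an upright blind bore, 66.5 mm across. This point: centre of the bore's mouth in the top face; z up, x towards yellow dot 0. The cup drops 10.5 to 12 mm in, then rests on three copper shoes, 13 to 14.5 mm of it standing out.
- dot_0 (a point): Yellow dot, 8 mm across, on the housing's top face, 41 mm from the bore's axis. Below each dot is a friction shoe (12 mm wide, 27.5 mm from the axis, under the cup's wall). A shoe stays put until pushed down with 7 to 9 N, yields at that steady force and does not spring back; they grip differently and start up to 1.5 mm uneven.
- dot_1 (a point): The same for shoe 1, 120 degrees anticlockwise from dot 0 seen from above. A press on the rim beside a dot, 22 to 28 mm from the bore's axis, takes about 8 to 16 N and lowers that side only; a press that bears on several shoes at once needs their forces added (24 N and more for all three, too much).
- dot_2 (a point): The same for shoe 2, 240 degrees anticlockwise from dot 0.
- grease_tin: Bystander: round grease tin, 64 mm wide, 42 mm high, loose, behind the housing; origin at the centre of its underside.
- chuck: Bystander: black drill chuck lying on its side, 45x66x45 mm, loose; origin at the centre of its underside.
- shoulder: The steel shoulder ring in the bottom of the bore (46 to 66 mm across) on which the cup ends: a hard stop. Its upper face lies somewhere from 16 to 20 mm below the housing's top face, different each time and not shown by this pose; home, the cup stands 5 to 9 mm out of the housing. Origin: on the bore's axis, in the bore's floor, always 25 mm below its mouth; z up.
- shoes: The three copper friction shoes in the bore together; origin on the bore's axis, in the bore's floor, 24.5 mm below its mouth; x towards dot 0, z up. They take up the cup's weight and the push on it until it meets the shoulder.
Things that resemble listed ones, but are neither listed nor needed, are in the scene too. Of the things like the part that bears cup_middle, leave any that is orange; of the rest the smaller one is meant.

How it is judged:
On the way, in this order (a step that is already met when the one before it is completed fails the run):
1. the cup sits in the bore's mouth on the shoes, not yet driven in (z of cup_foot in the frame of bore_mouth between -0.013 and -0.0085 m and horizontal distance between cup_foot and bore_mouth below 0.004 m and angle between cup_foot's own z axis and vertical below 0.1 rad), for 0.2 s.
2. the cup, level, is pressed firmly home: it bears on the shoulder with more than 3 N (contact force between cup and shoulder above 3 N and z of cup_foot in the frame of bore_mouth below -0.0145 m and angle between cup_foot's own z axis and vertical below 0.03 rad), for 0.04 s.
At the end, for the whole second after the job is handed in: The cup is at rest in the bore, its foot at least 14.5 mm below the housing's top face (having been pressed home on the shoulder before), upright within 0.03 rad and on the bore's axis within 4 mm (z of cup_foot in the frame of bore_mouth below -0.0145 m and horizontal distance between cup_foot and bore_mouth below 0.004 m and angle between cup_foot's own z axis and vertical below 0.03 rad and linear speed of cup below 0.01 m/s); the robot touches nothing.
It fails at once if the cup cocked by more than 7 degrees in the bore while being driven (z of cup_foot in the frame of bore_mouth below -0.0125 m and horizontal distance between cup_foot and bore_mouth below 0.01 m and angle between cup_foot's own z axis and vertical above 0.122 rad).
It fails at once if the cup was pushed against the shoes with more than 25 N, or against the shoulder with more than 35 N (contact force between cup and shoes above 25 N or contact force between cup and shoulder above 35 N).
It fails at once if the grease tin or the drill chuck was pushed about (more than 30 mm) (distance of any of grease_tin, chuck from where it was at the start of the episode above 0.03 m).
It also fails if it takes over 72 s, if anything falls off the work surface, if the arm or the gripper's body presses on something with over 40 N, if the wrist force passes 120 N, or if a joint passes its speed limit or range.

## Working session

There is one attempt and no reset: what is moved stays moved. The work goes in short steps, Python scripts to look and compute and a tool call to move; the robot and the scene stay as the last step left them, time stands still between calls to the robot, and variables do not carry over. Pictures are saved under pics/ and viewed, and the job is handed in when it is done.

Besides the shell and the picture viewer there is one more tool, called after "Call:" as name([rows], argument=value, ...), one row to a line, values as JSON. step_arm: Moves the arm, as the interface text tells. Its arguments: {"type":"object","properties":{"travel":{"type":"array","items":{"type":"array","items":{"type":"number"}}},"turn":{"type":"array","items":{"type":"number"}},"gripper":{"type":"array","items":{"type":"number"}}},"required":["travel","turn","gripper"]}

```bash
ls; mkdir -p pics; cat > h.py <<'E'
import numpy as np, cv2
from workcell import env, imaging
def snap(n,f=None):
    p,d=imaging.snapshot(n)
    if f: cv2.imwrite('pics/'+f,cv2.cvtColor(p,cv2.COLOR_RGB2BGR))
    np.savez(''+n+'.npz',p=p,d=d)
    return p,d
def px2w(n,u,v,depth=None,z=None):
    c=imaging.get_calibration(n);K=np.array(c['intrinsics']);R=np.array(c['R']);t=np.array(c['t']);k=c['k1']
    x=(u-K[0,2])/K[0,0];y=(v-K[1,2])/K[1,1]
    X,Y=x,y
    for _ in range(20):
        s=1+k*(X*X+Y*Y);X=x/s;Y=y/s
    ray=np.stack([X,Y,np.ones_like(X)],-1)
    if depth is not None: return (ray*np.asarray(depth)[...,None]-t)@R
    o=-R.T@t; d=ray@R
    s=(z-o[2])/d[...,2]
    return o+d*s[...,None]
E
python3 - <<'E'
from h import *
p,d=snap('scene','s0.png');p,d=snap('top','t0.png')
o=env.get_obs();print(o['t'],o['ee_pos'],o['wrist_force'],o['grip_width'],env.pinch_z);print(o['tool_rot'])
for n in('scene','top'):print(imaging.get_calibration(n))
E
```

```text
pics
0.1 [ 0.2413399  -0.57572076  0.23009009] [ 0.19614254 -0.05045009  0.58078256] 0.08506864428219274 0.0187
[[ 3.86482853e-01 -6.24880622e-04  9.22296381e-01]
 [-9.22293986e-01  2.11571736e-03  3.86483283e-01]
 [-2.19282438e-03 -9.99997567e-01  2.41364842e-04]]
{'intrinsics': array([[494.14334784,   0.        , 314.04578854],
       [  0.        , 494.14334784, 197.7115736 ],
       [  0.        ,   0.        ,   1.        ]]), 'k1': 0.047631038558716525, 'R': array([[-0.75243456, -0.65825536, -0.02328327],
       [-0.30623734,  0.38091064, -0.87242523],
       [ 0.58314742, -0.64931269, -0.4881927 ]]), 't': array([0.39825822, 0.26015875, 0.5179428 ])}
{'intrinsics': array([[372.47592817,   0.        , 313.75168884],
       [  0.        , 372.47592817, 201.82662127],
       [  0.        ,   0.        ,   1.        ]]), 'k1': -0.08194214432259106, 'R': array([[-0.01831701, -0.99909563, -0.03837189],
       [-0.99354518,  0.02248553, -0.11118624],
       [ 0.1119485 ,  0.03608761, -0.99305852]]), 't': array([-0.03313139,  0.61341485,  0.8345316 ])}
```

View pics/s0.png

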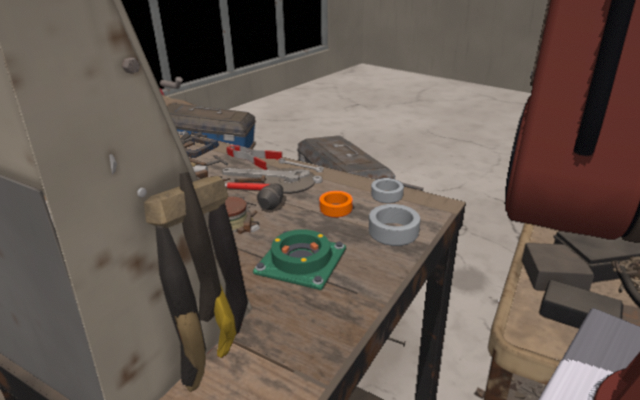

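View pics/t0.png

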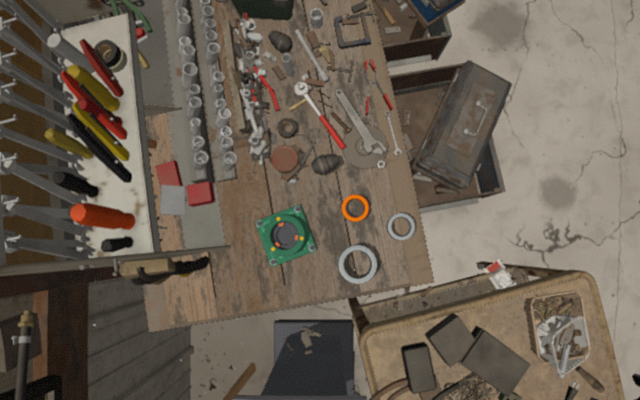

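The scene view shows the small steel ring at about (387,190), the large one at (394,224), the orange one at (336,204) and the housing at (301,255). In the top view the small steel ring, which is the target, is at (401,226), and the housing is at (287,236).

```bash
python3 - <<'E'
from h import *
from scipy.optimize import least_squares
def fit(P):
    f=lambda q:np.hypot(P[:,0]-q[0],P[:,1]-q[1])-q[2]
    r=least_squares(f,[*P.mean(0)[:2],.03],loss='soft_l1',f_scale=.002);return r.x
for n,box in (('top',(380,205,425,250)),('scene',(365,175,410,205))):
    z=np.load(n+'.npz');p,d=z['p'],z['d']
    v,u=np.mgrid[0:400,0:640].astype(float)
    W=px2w(n,u,v,depth=d)
    x0,y0,x1,y1=box
    w=W[y0:y1,x0:x1].reshape(-1,3);
    print(n,'z pct',np.percentile(w[:,2],[5,25,50,75,95]))
    m=(w[:,2]>.018)&(w[:,2]<.04)
    q=w[m];print(len(q),'zmed',np.median(q[:,2]),np.percentile(q[:,:2],[1,99],axis=0))
    # rim
    print('meanxy',q.mean(0))
    # housing
    hb=(250,200,325,270) if n=='top' else (250,225,350,290)
    P=p[hb[1]:hb[3],hb[0]:hb[2]].reshape(-1,3).astype(int);w=W[hb[1]:hb[3],hb[0]:hb[2]].reshape(-1,3)
    uu=u[hb[1]:hb[3],hb[0]:hb[2]].ravel();vv=v[hb[1]:hb[3],hb[0]:hb[2]].ravel()
    g=(P[:,1]>P[:,0]+25)&(w[:,2]>.026)&(w[:,2]<.042)
    print('boss z',np.median(w[g,2]),'mean',w[g].mean(0),np.percentile(w[g,:2],[1,99],axis=0))
    yel=((P[:,0]>130)&(P[:,1]>110)&(P[:,2]<90)).astype(np.uint8).reshape(hb[3]-hb[1],-1)
    k,l,st,c=cv2.connectedComponentsWithStats(yel)
    for i in range(1,k):
        cu,cv_=c[i]+hb[:2]; print('yel',st[i,4],cu,cv_,px2w(n,np.array(cu),np.array(cv_),z=.033),p[int(round(cv_)),int(round(cu))])
    # zoom
    cv2.imwrite(f'pics/z_{n}.png',cv2.resize(cv2.cvtColor(p[hb[1]:hb[3],hb[0]:hb[2]],cv2.COLOR_RGB2BGR),None,fx=6,fy=6,interpolation=2))
    rb=box
    cv2.imwrite(f'pics/zr_{n}.png',cv2.resize(cv2.cvtColor(p[box[1]:box[3],box[0]:box[2]],cv2.COLOR_RGB2BGR),None,fx=10,fy=10,interpolation=2))
E
```

```text
top z pct [-0.1585841  -0.00062941  0.00074054  0.00251269  0.02599199]
307 zmed 0.025214705298804447 [[ 0.52219974 -0.27784035]
 [ 0.58264006 -0.21707772]]
meanxy [ 0.55212414 -0.24738515  0.02508939]
boss z 0.033045838761392714 mean [0.53760165 0.02595532 0.03306344] [[ 0.49089725 -0.01964643]
 [ 0.58327969  0.07142573]]
yel 14 277.7142857142857 218.5 [0.57546681 0.03911591 0.033     ] [229 173  17]
yel 5 281.0 224.0 [0.56249288 0.03153378 0.033     ] [207 114  69]
yel 1 296.0 237.0 [ 0.53171243 -0.00305968  0.033     ] [206 111  68]
yel 12 301.3333333333333 237.75 [ 0.52975612 -0.01540117  0.033     ] [232 178  25]
yel 2 276.5 243.5 [0.51750608 0.04245354 0.033     ] [190 106  66]
yel 14 272.5 248.71428571428572 [0.50563717 0.05187982 0.033     ] [233 178  27]
scene z pct [-0.89391998  0.00129739  0.00502256  0.0202388   0.02733532]
385 zmed 0.02542366757616755 [[ 0.48845131 -0.27629655]
 [ 0.57946878 -0.17024322]]
meanxy [ 0.54649647 -0.24172551  0.02479252]
boss z 0.03392656420404875 mean [0.53029501 0.03051423 0.03284117] [[ 0.48811819 -0.01657438]
 [ 0.57882961  0.07244455]]
yel 15 319.93333333333334 235.4 [ 0.52997847 -0.01682183  0.033     ] [219 169  23]
yel 16 277.0 239.5 [0.5769202  0.03706479 0.033     ] [216 165  27]
yel 18 303.27777777777777 259.3888888888889 [0.50651087 0.0501676  0.033     ] [226 172  22]
```

```bash
cd pics; python3 -c "
import cv2,numpy as np
a=cv2.imread('z_top.png');b=cv2.imread('zr_top.png');c=cv2.imread('z_scene.png')
o=np.zeros((600,800,3),np.uint8)
a=cv2.resize(a,(400,int(a.shape[0]*400/a.shape[1])));b=cv2.resize(b,(380,380));c=cv2.resize(c,(330,215))
o[:a.shape[0],:400]=a;o[:380,410:790]=b;o[382:597,:330]=c;cv2.imwrite('comb.png',o)"
```

```text
(no output)
```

View pics/comb.png

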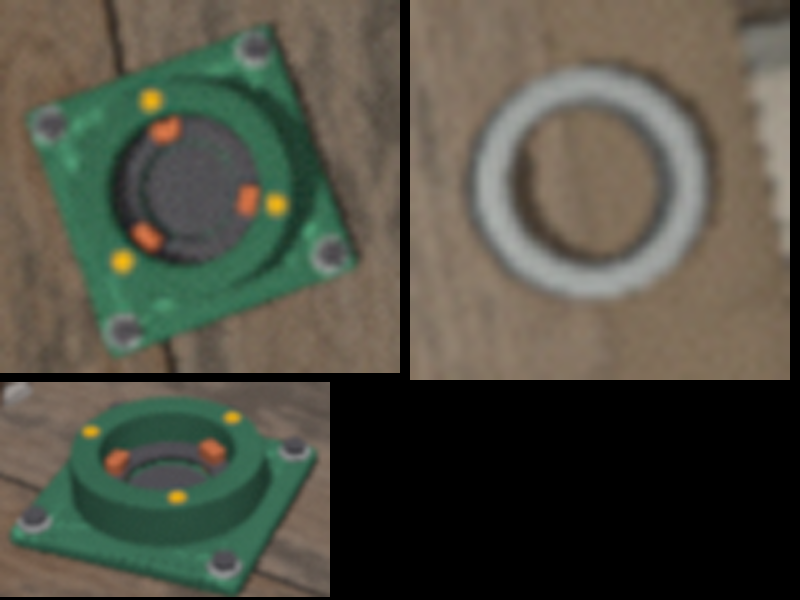

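Call:
step_arm([
  [3.3, 3.45, -1],
  [3.3, 3.45, -1],
  [3.3, 3.45, -1],
  [3.3, 3.45, -1],
  [3.3, 3.45, -1],
  [3.3, 3.45, -1],
  [3.3, 3.45, -1],
  [3.3, 3.45, -1],
  [3.3, 3.45, -1],
  [0, 0, 0],
], turn=[0, 0, 0, 0, 0, 0, 0, 0, 0, 0], gripper=[0, 0, 0, 0, 0, 0, 0, 0, 0, 0])

```text
t: 1.1
ee_pos: [0.5401, -0.2542, 0.1332]
tool_rot: [[0.38, -0.005, 0.925], [-0.925, 0.003, 0.38], [-0.005, -1.0, -0.003]]
wrist_force: [0.0, -0.9, -0.5]
grip_width: 0.0855
```

Call:
step_arm([
  [0.6, 0.3, -3],
  [0.65, 0.29, -3],
  [0, 0, -3],
  [0, 0, -2],
  [0, 0, 0],
  [0, 0, 0],
], turn=[0, 0, 0, 0, 0, 0], gripper=[0, 0, 0, 0, 0, 0])

```text
t: 1.7
ee_pos: [0.552, -0.2479, 0.0195]
tool_rot: [[0.384, -0.007, 0.923], [-0.923, 0.002, 0.384], [-0.005, -1.0, -0.006]]
wrist_force: [1.1, 0.2, 1.0]
grip_width: 0.0857
```

```bash
python3 - <<'E'
from h import *
p,d=snap('scene','s1.png');p2,d=snap('top','t1.png')
a=cv2.resize(p[140:240,320:470],None,fx=5,fy=5);b=cv2.resize(p2[170:270,340:460],None,fx=5,fy=5)
cv2.imwrite('pics/a1.png',a[:,:,::-1]);cv2.imwrite('pics/b1.png',b[:,:,::-1]);print(env.get_obs()['ee_pos'])
E
```

```text
[ 0.55240795 -0.24801633  0.02022976]
```

View pics/a1.png

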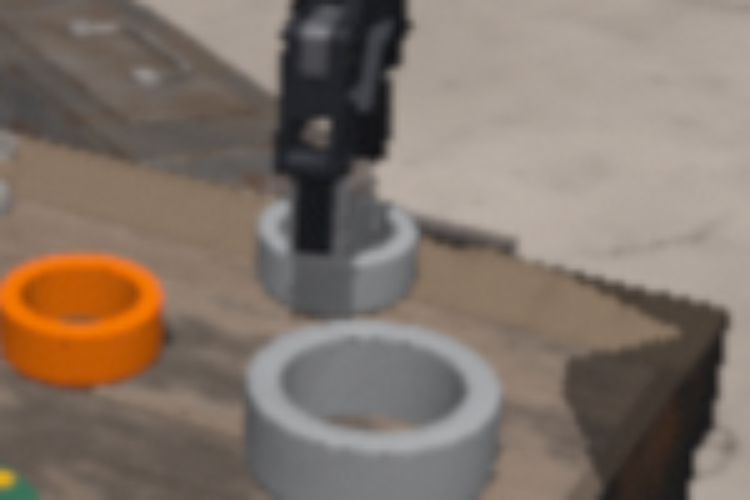

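View pics/b1.png

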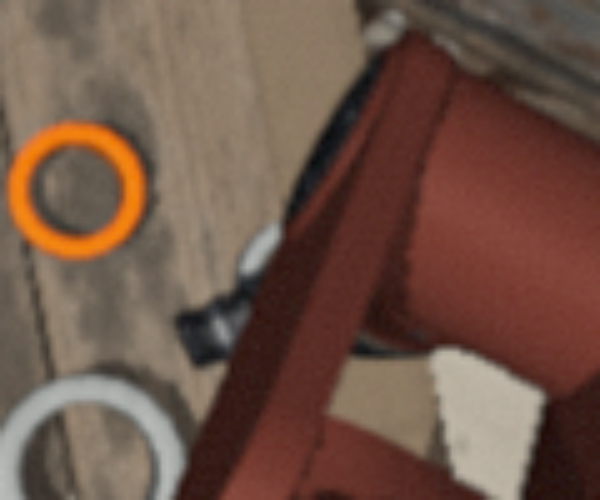

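The fingers straddle the cup: the near finger is at about (315,225) in the scene crop, with its tip at rim height. In the top view the arm hides the cup.

Call:
step_arm([
  [0, 0, -1.2],
  [0, 0, 0],
  [0, 0, 0],
  [0, 0, 0],
  [0, 0, 0],
  [0, 0, 0],
  [0, 0, 0],
  [0, 0, 0],
], turn=[0, 0, 0, 0, 0, 0, 0, 0], gripper=[0, 0, 0.5, 0.5, 0.5, 0.5, 0.5, 0.5])

```text
t: 2.6
ee_pos: [0.5548, -0.2495, 0.0124]
tool_rot: [[0.384, -0.0, 0.924], [-0.924, -0.001, 0.384], [0.001, -1.0, -0.001]]
wrist_force: [0.2, 0.3, 0.0]
grip_width: 0.0604
```

```bash
python3 - <<'E'
from h import *
p,d=snap('scene','s2.png')
a=cv2.resize(p[160:220,340:430],None,fx=8,fy=8,interpolation=2)
cv2.imwrite('pics/a2.png',a[:,:,::-1]);o=env.get_obs();print(o['ee_pos'],o['grip_width'],o['wrist_force'])
E
```

```text
[ 0.55471547 -0.24944763  0.01235995] 0.060211265220178445 [-1.01444408  0.85403914 -0.71049095]
```

View pics/a2.png

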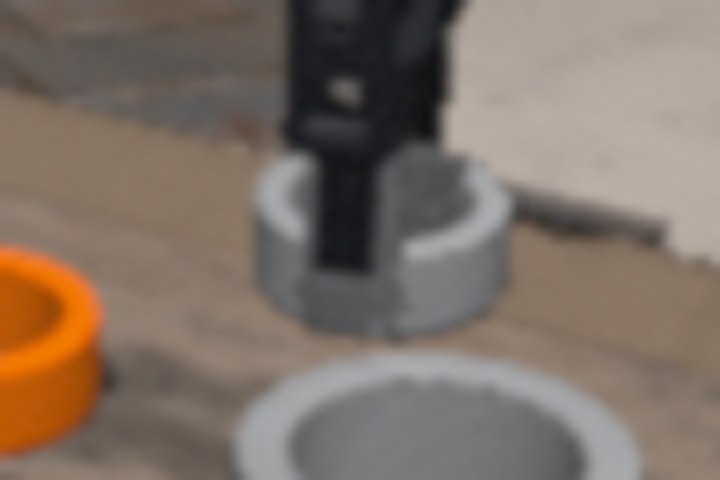

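The fingers grip the cup centred, but they overlap its top by only about 6 mm. I'll regrip about 4 mm lower.

Call:
step_arm([
  [0, 0, 0],
  [0, 0, 0],
  [0, 0, 0],
  [0, 0, -0.5],
  [0, 0, 0],
  [0, 0, 0],
  [0, 0, 0],
  [0, 0, 0],
  [0, 0, 0],
  [0, 0, 0],
], turn=[0, 0, 0, 0, 0, 0, 0, 0, 0, 0], gripper=[0, 0, 0, 0, 0, 0.5, 0.5, 0.5, 0.5, 0.5])

```text
t: 3.65
ee_pos: [0.556, -0.2505, 0.0084]
tool_rot: [[0.384, 0.002, 0.923], [-0.923, -0.003, 0.384], [0.003, -1.0, 0.0]]
wrist_force: [0.5, 0.4, 0.9]
grip_width: 0.061
```

Call:
step_arm([
  [0, 0, 1],
  [0, 0, 2],
  [0, 0, 2],
  [0, 0, 2],
  [0, 0, 0],
], turn=[0, 0, 0, 0, 0], gripper=[0.5, 0.5, 0.5, 0.5, 0.5])

```text
t: 4.15
ee_pos: [0.5517, -0.2479, 0.0777]
tool_rot: [[0.384, -0.007, 0.923], [-0.923, 0.002, 0.384], [-0.005, -1.0, -0.005]]
wrist_force: [-0.0, 0.0, -2.5]
grip_width: 0.0608
```

```bash
python3 - <<'E'
from h import *
p,d=snap('scene','s3.png')
a=cv2.resize(p[110:240,320:450],None,fx=5,fy=5,interpolation=2)[:600]
cv2.imwrite('pics/a3.png',a[:,:,::-1]);o=env.get_obs();print(o['ee_pos'],o['grip_width'],o['wrist_force'])
E
```

```text
[ 0.55051598 -0.2472363   0.07598456] 0.06080839959984045 [-0.16017069  0.09553407 -3.36412416]
```

View pics/a3.png

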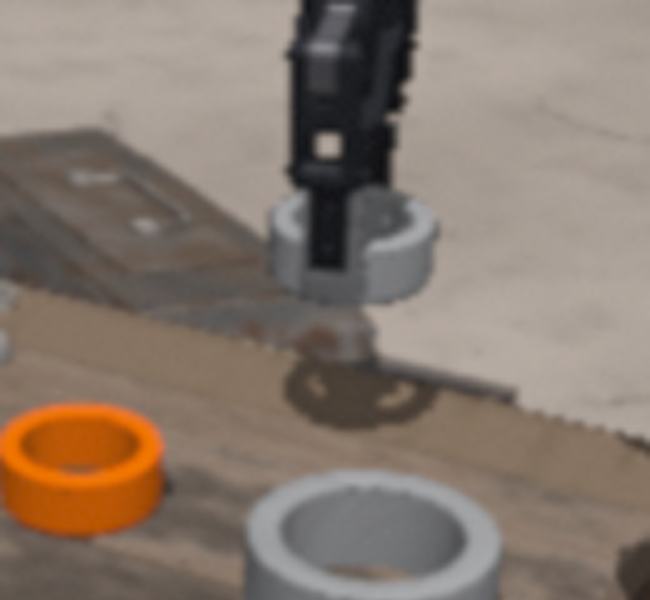

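The cup is held and looks level, and it weighs about 0.34 kg. Next I carry it over to the bore.

Call:
step_arm([
  [-0.2, 2, 0.6],
  [-0.2, 4.4, 0.4],
  [-0.2, 4.4, 0.4],
  [-0.2, 4.4, 0.3],
  [-0.2, 4.4, 0],
  [-0.2, 4.4, 0],
  [-0.1, 2, 0],
  [0, 0, 0],
  [0, 0, 0],
], turn=[0, 0, 0, 0, 0, 0, 0, 0, 0], gripper=[0.5, 0.5, 0.5, 0.5, 0.5, 0.5, 0.5, 0.5, 0.5])

```text
t: 5.1
ee_pos: [0.5232, 0.0296, 0.0832]
tool_rot: [[0.382, -0.029, 0.924], [-0.924, 0.011, 0.382], [-0.021, -1.0, -0.022]]
wrist_force: [0.1, -0.3, -3.5]
grip_width: 0.0609
```

```bash
python3 - <<'E'
from h import *
p,d=snap('scene','s4.png');p2,d2=snap('top','t4.png')
a=cv2.resize(p[160:290,240:360],None,fx=4.5,fy=4.5,interpolation=2)[:600]
b=cv2.resize(p2[180:290,230:350],None,fx=5,fy=5,interpolation=2)[:600]
cv2.imwrite('pics/a4.png',a[:,:,::-1]);cv2.imwrite('pics/b4.png',b[:,:,::-1]);o=env.get_obs();print(o['ee_pos'],o['grip_width'],o['wrist_force']);print(o['tool_rot'])
E
```

```text
[0.52354348 0.02855194 0.08336101] 0.06087120033128798 [ 0.19877653 -0.32800952 -2.11049947]
[[ 0.37994331 -0.0286337   0.92456649]
 [-0.92476872  0.01105928  0.38036892]
 [-0.02111641 -0.99952879 -0.02227765]]
```

View pics/a4.png

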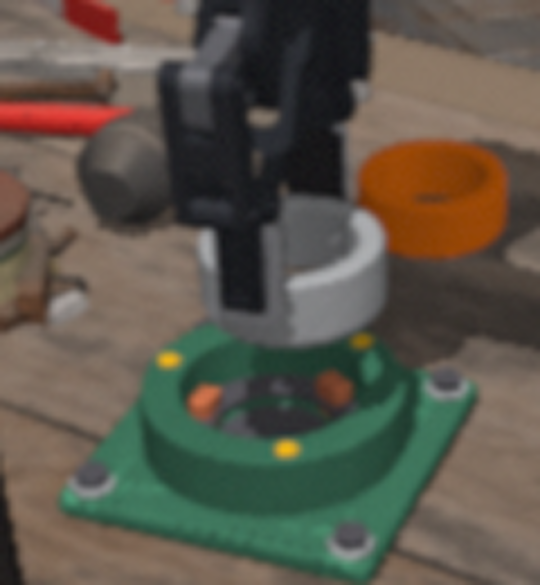

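View pics/b4.png

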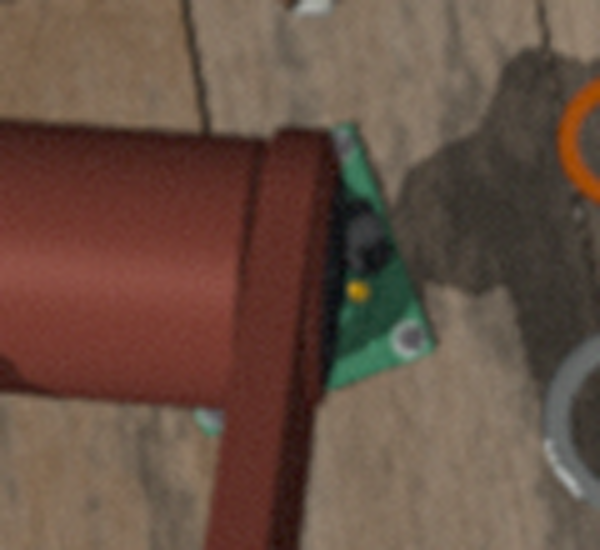

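Call:
step_arm([
  [0.8, -0.2, 0],
  [0.7, -0.2, 0],
  [0, 0, 0],
  [0, 0, 0],
], turn=[0, 0, 0, 0], gripper=[0.5, 0.5, 0.5, 0.5])

```text
t: 5.6
ee_pos: [0.5411, 0.0204, 0.0833]
tool_rot: [[0.375, -0.027, 0.927], [-0.927, 0.01, 0.375], [-0.02, -1.0, -0.022]]
wrist_force: [-0.8, -0.2, -2.7]
grip_width: 0.0607
```

```bash
cat > m.py <<'E'
from h import *
from scipy.optimize import least_squares
import sys
tag=sys.argv[1]
p,d=snap('scene','s%s.png'%tag)
o=env.get_obs();e=o['ee_pos'];print(e,o['wrist_force'],o['tool_rot'][:,1])
v,u=np.mgrid[0:400,0:640].astype(float)
W=px2w('scene',u,v,depth=d)
P=p.astype(int);grey=(abs(P[...,0]-P[...,2])<30)&(abs(P[...,1]-P[...,0])<16)&(P.sum(2)>270)
zt=e[2]-.008
m=grey&(W[...,2]>zt+.004)&(W[...,2]<zt+.030)&(np.hypot(W[...,0]-e[0],W[...,1]-e[1])<.045)
ys,xs=np.nonzero(m)
b=p.copy();b[m]=(255,0,255)
cx,cy=int(xs.mean()),int(ys.mean())
a=cv2.resize(np.hstack([b[cy-55:cy+65,cx-40:cx+40],p[cy-55:cy+65,cx-40:cx+40]]),None,fx=5,fy=5,interpolation=0)
cv2.imwrite('pics/a%s.png'%tag,a[:,:,::-1])
q=W[m];print(len(q),'z',np.percentile(q[:,2],[2,50,90,98]))
top=np.percentile(q[:,2],90)
side=q[(q[:,2]<top-.004)]
# outer wall: points facing camera
f=lambda c:np.hypot(side[:,0]-c[0],side[:,1]-c[1])-.032
r=least_squares(f,e[:2],loss='soft_l1',f_scale=.001);print('side fit',len(side),r.x,r.x-e[:2],np.median(abs(r.fun)))
rim=q[q[:,2]>top-.002];print('rim',len(rim),np.percentile(rim[:,:2],[1,99],axis=0).mean(0))
f=lambda c:np.maximum(np.hypot(rim[:,0]-c[0],rim[:,1]-c[1])-.032,0)+np.minimum(np.hypot(rim[:,0]-c[0],rim[:,1]-c[1])-.023,0)
r=least_squares(f,e[:2]);print('rim fit',r.x)
# plane of rim
A=np.c_[rim[:,:2]-rim[:,:2].mean(0),np.ones(len(rim))];print('rim slope',np.linalg.lstsq(A,rim[:,2],rcond=None)[0])
E
python3 m.py 5
```

```text
[0.54122515 0.02034463 0.08342611] [ 0.3423617   0.28094981 -1.6165618 ] [-0.02692973  0.01006498 -0.99958666]
581 z [0.08044409 0.09510317 0.1022658  0.10312679]
side fit 350 [0.53938446 0.01978286] [-0.00184069 -0.00056176] 0.0012396166190991476
rim 179 [0.53531208 0.01815136]
rim fit [0.53690642 0.02029581]
rim slope [-0.02747764  0.00146332  0.10182171]
```

View pics/a5.png

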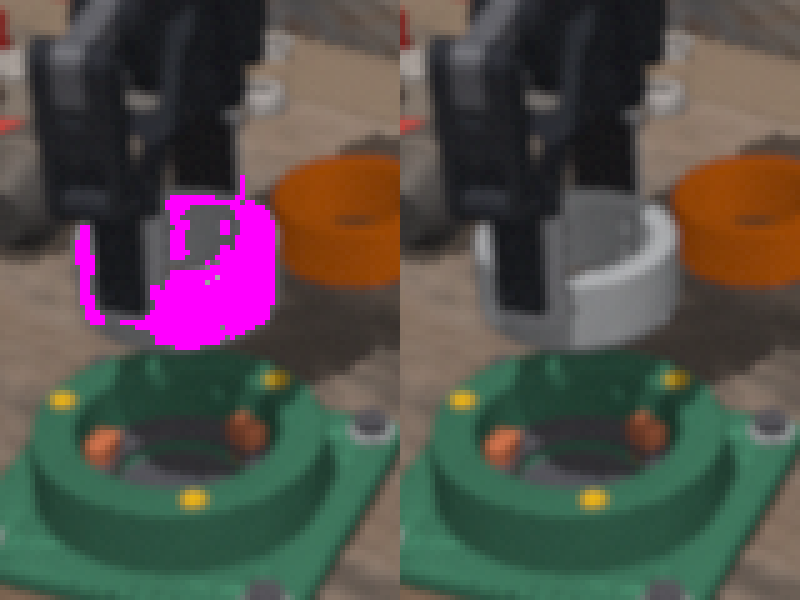

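Call:
step_arm([
  [-0.1, 0.2, -1],
  [-0.1, 0.2, -1],
  [0, 0, -1],
  [0, 0, -0.3],
  [0, 0, 0],
], turn=[0, 0, 0, 0, 0], gripper=[0.5, 0.5, 0.5, 0.5, 0.5])

```text
t: 6.15
ee_pos: [0.5375, 0.0247, 0.0464]
tool_rot: [[0.374, -0.03, 0.927], [-0.927, 0.01, 0.375], [-0.021, -1.0, -0.024]]
wrist_force: [0.3, 0.2, -2.7]
grip_width: 0.0609
```

```bash
python3 m.py 6
```

```text
[0.53738109 0.02468742 0.04653772] [-0.42485362 -0.0237816  -2.55611845] [-0.02981125  0.01052974 -0.99950008]
578 z [0.04352028 0.05867998 0.06540156 0.06653135]
side fit 346 [0.5359242  0.02475027] [-1.45688440e-03  6.28507968e-05] 0.0013378760247352711
rim 186 [0.53036804 0.02434185]
rim fit [0.53393643 0.02603733]
rim slope [-0.02156872  0.01095545  0.06503297]
```

View pics/a6.png

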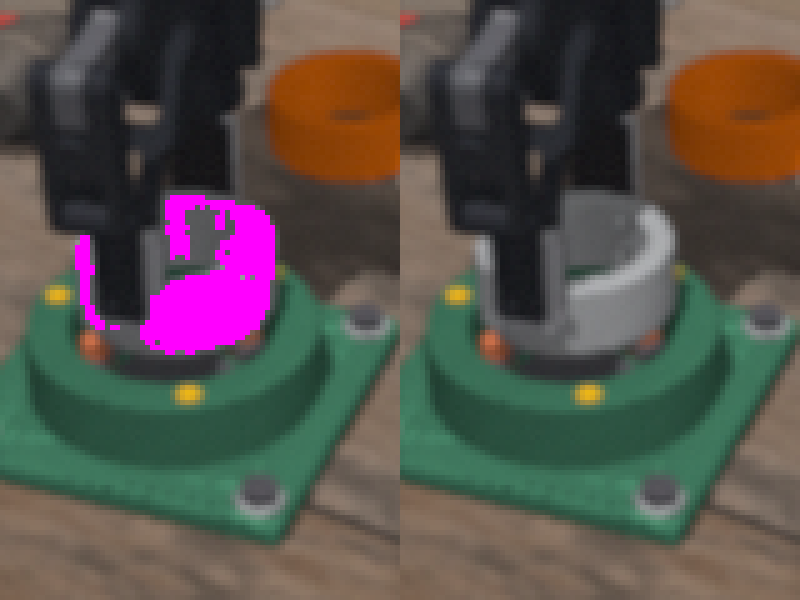

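```bash
cat > ov.py <<'E'
from h import *
import sys
cal=imaging.get_calibration('scene');K=np.array(cal['intrinsics']);R=np.array(cal['R']);t=np.array(cal['t']);k1=cal['k1']
def proj(X):
    Y=X@R.T+t;s=Y[:,:2]/Y[:,2:];r=(s**2).sum(1,keepdims=True);s=s*(1+k1*r);return s*K[0,0]+K[:2,2]
def circ(c,r,z,sl=(0,0)):
    a=np.linspace(0,2*np.pi,200);x=r*np.cos(a);y=r*np.sin(a);return np.c_[c[0]+x,c[1]+y,z+sl[0]*x+sl[1]*y]
def draw(tag,circs,box=(265,175,345,260),f=8):
    p=np.load('scene.npz')['p'];x0,y0,x1,y1=box
    im=np.ascontiguousarray(cv2.resize(p[y0:y1,x0:x1],None,fx=f,fy=f,interpolation=2)[:,:,::-1])
    for X,col in circs:
        q=((proj(X)-[x0,y0]+.5)*f-.5);cv2.polylines(im,[np.round(q).astype(np.int32)],True,col,1)
    cv2.imwrite('pics/'+tag,im[:600])
E
python3 - <<'E'
from ov import *
b=np.array([.5378,.0235]);c=np.array([.5359,.0245]);sl=(-.03,.0105);up=np.array([.03,-.0105])
ft=c-up*.0125;tp=c+up*.0125
draw('ov6.png',[(circ(b,.048,.033),(0,255,255)),(circ(b,.03325,.033),(0,255,255)),(circ(tp,.032,.0653,sl),(0,0,255)),(circ(tp,.023,.0653,sl),(0,0,255)),(circ(ft,.032,.0403,sl),(255,0,255))])
E
```

```text
(no output)
```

View pics/ov6.png

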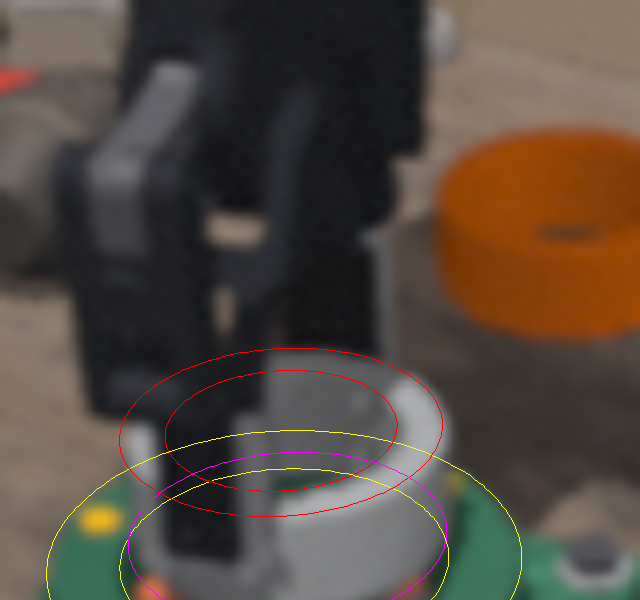

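```bash
python3 - <<'E'
from ov import *
b=np.array([.5378,.0235]);c=np.array([.5346,.0233]);sl=(-.03,.0105);up=np.array([.03,-.0105])
ft=c-up*.0125;tp=c+up*.0125
draw('ov6b.png',[(circ(b,.048,.033),(0,255,255)),(circ(b,.03325,.033),(0,255,255)),(circ(tp,.032,.0653,sl),(0,0,255)),(circ(tp,.023,.0653,sl),(0,0,255)),(circ(ft,.032,.0403,sl),(255,0,255))],box=(262,212,342,286))
E
```

```text
(no output)
```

View pics/ov6b.png

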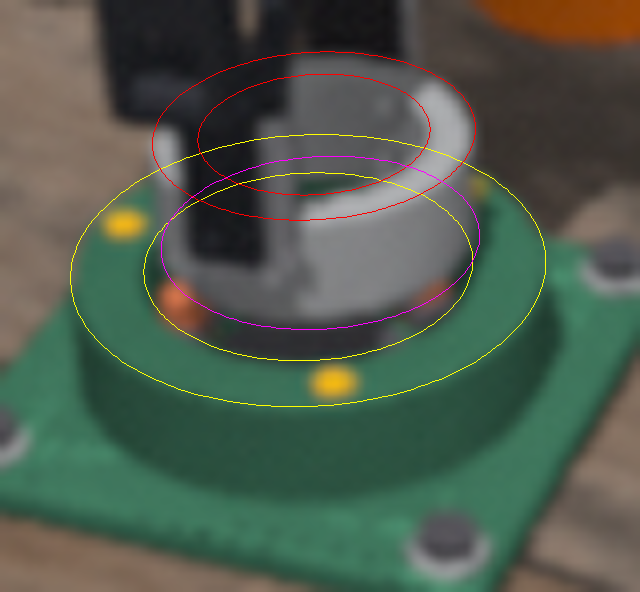

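```bash
python3 - <<'E'
from ov import *
from scipy.ndimage import map_coordinates,gaussian_filter
def gm(fn):
    g=gaussian_filter(cv2.imread(fn).astype(float),(.7,.7,0))
    return np.sqrt(sum(np.gradient(g[...,k],axis=0)**2+np.gradient(g[...,k],axis=1)**2 for k in range(3)))
def score(G,X): q=proj(X);return map_coordinates(G,[q[:,1],q[:,0]],order=1)
for fn in('pics/s0.png',):
  G=gm(fn);best=[]
  for z in(.031,.033,.035):
    r=[]
    for dx in np.arange(-6,6.1,.5):
      for dy in np.arange(-6,6.1,.5):
        b=np.array([.5378+dx/1e3,.0235+dy/1e3]);s1=score(G,circ(b,.048,z)).mean();s2=score(G,circ(b,.03325,z)).mean()
        r.append((s1+s2,s1,s2,*b))
    for k in range(3): print(z,k,np.round(max(r,key=lambda q:q[k]),4))
# current cup
G=gm('pics/s6.png');sl=(-.03,.0105);up=np.array([.03,-.0105]);r=[]
cam=-R.T@t
for zt in (.0635,.0645,.0655):
  r=[]
  for dx in np.arange(-7,7.1,.5):
    for dy in np.arange(-7,7.1,.5):
      c=np.array([.536+dx/1e3,.024+dy/1e3]);
      A=circ(c,.032,zt,sl);ft=c-up*.025;B=circ(ft,.032,zt-.025,sl);C=circ(c,.023,zt,sl)
      def arc(X,c0,lo,hi):
        w=(cam-np.r_[c0,0])[:2];a=np.arctan2(X[:,1]-c0[1],X[:,0]-c0[0])-np.arctan2(w[1],w[0]);a=(a+np.pi)%(2*np.pi)-np.pi
        return X[(a>lo)&(a<hi)]
      s1=score(G,arc(A,c,-.1,2.4)).mean();s1b=score(G,arc(A,c,-2.4,.1)).mean()
      s2=score(G,arc(B,ft,-1.5,1.5)).mean();s3=score(G,arc(C,c,-.1,2.2)).mean();s3b=score(G,arc(C,c,-2.2,.1)).mean()
      r.append((s1+s2+s3,s1b+s2+s3b,s2,*(c-up*.0125)))
  for k in range(3):print(zt,k,np.round(max(r,key=lambda q:q[k]),4))
E
```

```text
0.031 0 [3.60797e+01 1.78432e+01 1.82364e+01 5.38300e-01 2.25000e-02]
0.031 1 [3.60797e+01 1.78432e+01 1.82364e+01 5.38300e-01 2.25000e-02]
0.031 2 [3.60050e+01 1.77254e+01 1.82795e+01 5.38300e-01 2.20000e-02]
0.033 0 [3.58807e+01 1.75752e+01 1.83055e+01 5.36300e-01 2.45000e-02]
0.033 1 [3.58807e+01 1.75752e+01 1.83055e+01 5.36300e-01 2.45000e-02]
0.033 2 [3.58807e+01 1.75752e+01 1.83055e+01 5.36300e-01 2.45000e-02]
0.035 0 [3.55562e+01 1.72125e+01 1.83437e+01 5.34300e-01 2.65000e-02]
0.035 1 [3.53424e+01 1.72467e+01 1.80958e+01 5.34800e-01 2.70000e-02]
0.035 2 [2.66796e+01 7.07820e+00 1.96014e+01 5.43800e-01 1.75000e-02]
0.0635 0 [1.099947e+02 5.875180e+01 2.085440e+01 5.361000e-01 2.260000e-02]
0.0635 1 [6.45557e+01 7.53956e+01 2.35004e+01 5.32600e-01 3.11000e-02]
0.0635 2 [8.97438e+01 6.68477e+01 3.05538e+01 5.39600e-01 2.01000e-02]
0.0645 0 [1.095598e+02 5.862570e+01 2.072650e+01 5.351000e-01 2.360000e-02]
0.0645 1 [6.30497e+01 7.37897e+01 2.67879e+01 5.39600e-01 2.46000e-02]
0.0645 2 [8.94201e+01 6.68125e+01 3.04945e+01 5.38600e-01 2.11000e-02]
0.0655 0 [1.090267e+02 5.851280e+01 2.060670e+01 5.341000e-01 2.460000e-02]
0.0655 1 [6.36077e+01 7.37830e+01 2.68416e+01 5.38600e-01 2.56000e-02]
0.0655 2 [8.90548e+01 6.67479e+01 3.04288e+01 5.37600e-01 2.21000e-02]
```

Call:
step_arm([
  [0.1, 0.1, 0],
  [0, 0, -0.3],
  [0, 0, -0.2],
  [0, 0, 0],
], turn=[0, 0, 0, 0], gripper=[0.5, 0.5, 0.5, 0.5])

```text
t: 6.6
ee_pos: [0.5396, 0.0258, 0.0422]
tool_rot: [[0.375, -0.027, 0.927], [-0.927, 0.01, 0.375], [-0.02, -1.0, -0.022]]
wrist_force: [-0.2, -0.9, -3.3]
grip_width: 0.061
```

Call:
step_arm([
  [0, 0, -0.2],
  [0, 0, -0.1],
  [0, 0, 0],
], turn=[0, 0, 0], gripper=[0.5, 0.5, 0.5])

```text
t: 6.9
ee_pos: [0.54, 0.0257, 0.0393]
tool_rot: [[0.375, -0.027, 0.927], [-0.927, 0.01, 0.375], [-0.019, -1.0, -0.021]]
wrist_force: [0.4, 0.6, -2.8]
grip_width: 0.061
```

Call:
step_arm([
  [-0.1, 0, -0.2],
  [0, 0, -0.1],
  [0, 0, 0],
], turn=[0, 0, 0], gripper=[0.5, 0.5, 0.5])

```text
t: 7.2
ee_pos: [0.539, 0.0257, 0.0363]
tool_rot: [[0.375, -0.026, 0.927], [-0.927, 0.01, 0.375], [-0.019, -1.0, -0.021]]
wrist_force: [0.2, 0.3, -2.8]
grip_width: 0.0606
```

```bash
python3 - <<'E'
from ov import *
p,d=snap('scene','s7.png');o=env.get_obs();print(o['ee_pos'],o['wrist_force'])
draw('ov7.png',[],box=(262,212,342,286))
E
```

```text
[0.53893626 0.02574018 0.03626143] [-0.1187235  -0.41254204 -3.23622913]
```

View pics/ov7.png

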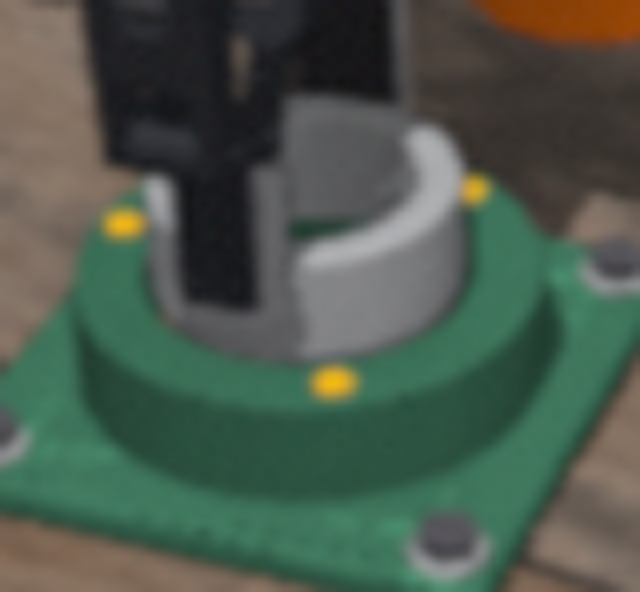

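The cup's lower edge is inside the bore, around (300,350) in the crop, and there is no contact force. I'll carry on down.

Call:
step_arm([
  [0, 0, -0.2],
  [0, 0, -0.2],
  [0, 0, 0],
], turn=[0, 0, 0], gripper=[0.5, 0.5, 0.5])

```text
t: 7.55
ee_pos: [0.5389, 0.0257, 0.0319]
tool_rot: [[0.375, -0.027, 0.927], [-0.927, 0.01, 0.375], [-0.02, -1.0, -0.021]]
wrist_force: [0.1, -0.4, -2.8]
grip_width: 0.0605
```

Call:
step_arm([
  [0, 0, -0.1],
  [0, 0, 0],
], turn=[0, 0], gripper=[0.5, 0.5])

```text
t: 7.75
ee_pos: [0.5389, 0.0257, 0.0307]
tool_rot: [[0.375, -0.027, 0.927], [-0.927, 0.01, 0.375], [-0.02, -1.0, -0.021]]
wrist_force: [-0.3, 0.0, -3.7]
grip_width: 0.0613
```

Call:
step_arm([
  [0, 0, -0.05],
  [0, 0, 0],
], turn=[0, 0], gripper=[0.5, 0.5])

```text
t: 7.95
ee_pos: [0.539, 0.0257, 0.0302]
tool_rot: [[0.375, -0.026, 0.927], [-0.927, 0.01, 0.375], [-0.019, -1.0, -0.021]]
wrist_force: [-0.4, -0.1, -2.7]
grip_width: 0.0608
```

Call:
step_arm([
  [0, 0, -0.05],
  [0, 0, 0],
], turn=[0, 0], gripper=[0.5, 0.5])

```text
t: 8.15
ee_pos: [0.5392, 0.0257, 0.0301]
tool_rot: [[0.375, -0.026, 0.927], [-0.927, 0.01, 0.375], [-0.019, -1.0, -0.021]]
wrist_force: [-0.4, 0.6, -3.1]
grip_width: 0.0609
```

Call:
step_arm([
  [0, 0, -0.08],
  [0, 0, 0],
], turn=[0, 0], gripper=[0.5, 0.5])

```text
t: 8.35
ee_pos: [0.5392, 0.0257, 0.0301]
tool_rot: [[0.375, -0.027, 0.927], [-0.927, 0.01, 0.375], [-0.02, -1.0, -0.021]]
wrist_force: [0.1, -0.6, -2.8]
grip_width: 0.0611
```

Call:
step_arm([
  [0, 0, -0.08],
  [0, 0, 0],
], turn=[0, 0], gripper=[0.5, 0.5])

```text
t: 8.55
ee_pos: [0.5392, 0.0257, 0.0301]
tool_rot: [[0.375, -0.027, 0.927], [-0.927, 0.01, 0.375], [-0.02, -1.0, -0.022]]
wrist_force: [-0.8, -0.1, -0.4]
grip_width: 0.0608
```

Call:
step_arm([
  [0, 0, 0],
  [0, 0, 0],
  [0, 0, 0],
  [0, 0, 0],
  [0, 0, 0],
  [0, 0, 1],
  [0, 0, 2],
  [0, 0, 2],
  [0, 0, 1],
  [0, 0, 0],
], turn=[0, 0, 0, 0, 0, 0, 0, 0, 0, 0], gripper=[0.3, 0.2, 0.1, 0, 0, 0, 0, 0, 0, 0])

```text
t: 9.55
ee_pos: [0.5417, 0.0254, 0.0945]
tool_rot: [[0.375, -0.021, 0.927], [-0.927, 0.01, 0.375], [-0.017, -1.0, -0.016]]
wrist_force: [-0.1, -0.4, -0.9]
grip_width: 0.0853
```

```bash
python3 - <<'E'
from ov import *
p,d=snap('scene','s8.png');o=env.get_obs();print(o['t'],o['ee_pos'],o['wrist_force'],o['tool_rot'])
draw('ov8.png',[],box=(262,212,342,286))
E
```

```text
9.6 [0.54138866 0.02545873 0.09382856] [-0.11909832  0.31334949  0.21420317] [[ 0.3746434  -0.02194846  0.92690916]
 [-0.92700734  0.00979972  0.37491513]
 [-0.01731226 -0.99971107 -0.01667498]]
```

View pics/ov8.png

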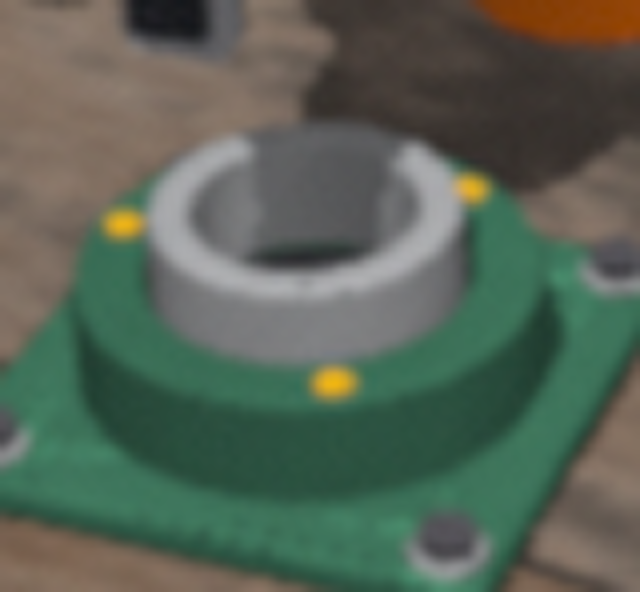

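The cup sits in the mouth, standing about 13 to 14 mm out, free and level. Next I shut the fingers and go to dot A, at 19.5°.

Call:
step_arm([
  [0.9, 0.37, 0],
  [0.9, 0.37, 0],
  [0, 0, 0],
  [0, 0, 0],
  [0, 0, -1.5],
  [0, 0, -1.5],
  [0, 0, 0],
  [0, 0, 0],
], turn=[0, 0, 0, 0, 0, 0, 0, 0], gripper=[1, 1, 1, 1, 1, 1, 1, 1])

```text
t: 10.4
ee_pos: [0.5572, 0.0339, 0.0558]
tool_rot: [[0.375, -0.031, 0.927], [-0.927, 0.01, 0.375], [-0.021, -0.999, -0.025]]
wrist_force: [0.6, -0.5, 0.6]
grip_width: 0.0001
```

Call:
step_arm([
  [0.3, -0.1, 0],
  [0, 0, -0.2],
  [0, 0, 0],
  [0, 0, 0],
], turn=[0, 0, 0, 0], gripper=[1, 1, 1, 1])

```text
t: 10.8
ee_pos: [0.5605, 0.0326, 0.0539]
tool_rot: [[0.374, -0.031, 0.927], [-0.927, 0.01, 0.375], [-0.021, -0.999, -0.025]]
wrist_force: [0.3, -0.2, -0.8]
grip_width: -0.0002
```

```bash
python3 - <<'E'
from ov import *
p,d=snap('scene','s9.png');o=env.get_obs();print(o['t'],o['ee_pos'],o['wrist_force'])
draw('ov9.png',[],box=(262,202,342,276))
E
```

```text
10.85 [0.56049427 0.03261535 0.05387615] [-0.79374189  0.40740222  0.40974506]
```

View pics/ov9.png

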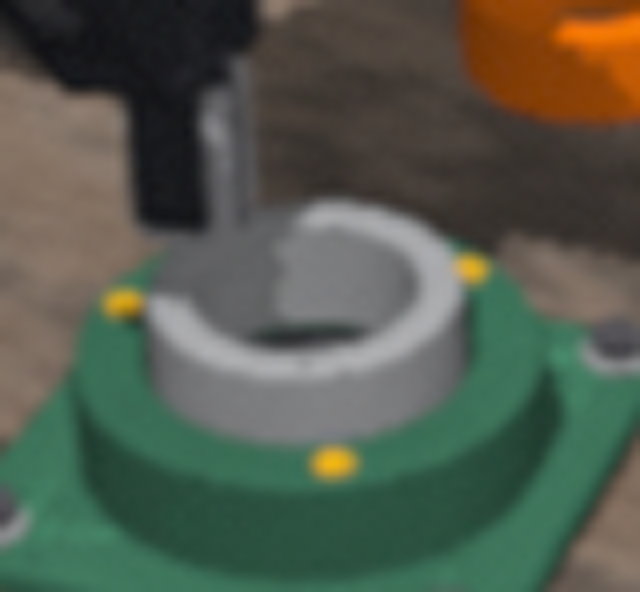

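Call:
step_arm([
  [0, 0, -0.25],
  [0, 0, -0.15],
  [0, 0, 0],
], turn=[0, 0, 0], gripper=[1, 1, 1])

```text
t: 11.15
ee_pos: [0.561, 0.0326, 0.0503]
tool_rot: [[0.374, -0.03, 0.927], [-0.927, 0.01, 0.375], [-0.021, -1.0, -0.024]]
wrist_force: [0.4, 0.2, 0.4]
grip_width: -0.0003
```

Call:
step_arm([
  [0, 0, -0.15],
  [0, 0, 0],
], turn=[0, 0], gripper=[1, 1])

```text
t: 11.35
ee_pos: [0.5609, 0.0326, 0.0486]
tool_rot: [[0.374, -0.03, 0.927], [-0.927, 0.01, 0.375], [-0.021, -1.0, -0.024]]
wrist_force: [-0.3, 0.0, -0.8]
grip_width: 0.0001
```

Call:
step_arm([
  [0, 0, -0.1],
  [0, 0, 0],
], turn=[0, 0], gripper=[1, 1])

```text
t: 11.55
ee_pos: [0.5609, 0.0327, 0.0475]
tool_rot: [[0.374, -0.03, 0.927], [-0.927, 0.01, 0.375], [-0.021, -1.0, -0.024]]
wrist_force: [0.3, 0.0, -0.6]
grip_width: -0.0
```

Call:
step_arm([
  [0, 0, -0.1],
  [0, 0, 0],
], turn=[0, 0], gripper=[1, 1])

```text
t: 11.75
ee_pos: [0.5611, 0.0327, 0.0466]
tool_rot: [[0.374, -0.029, 0.927], [-0.927, 0.01, 0.375], [-0.021, -1.0, -0.023]]
wrist_force: [-0.1, -0.2, -0.5]
grip_width: -0.0002
```

Call:
step_arm([
  [0, 0, -0.1],
  [0, 0, -0.1],
], turn=[0, 0], gripper=[1, 1])

```text
t: 11.95
ee_pos: [0.5617, 0.0326, 0.0459]
tool_rot: [[0.375, -0.029, 0.927], [-0.927, 0.01, 0.375], [-0.02, -1.0, -0.023]]
wrist_force: [-2.1, 0.4, 5.3]
grip_width: -0.0003
```

Call:
step_arm([
  [0, 0, -0.15],
], turn=[0], gripper=[1])

```text
t: 12.05
ee_pos: [0.562, 0.0327, 0.0453]
tool_rot: [[0.374, -0.029, 0.927], [-0.927, 0.01, 0.375], [-0.02, -1.0, -0.023]]
wrist_force: [-2.9, 0.4, 6.5]
grip_width: -0.0002
```

Call:
step_arm([
  [-0.03, 0, -0.2],
], turn=[0], gripper=[1])

```text
t: 12.15
ee_pos: [0.5623, 0.033, 0.0447]
tool_rot: [[0.374, -0.028, 0.927], [-0.927, 0.011, 0.375], [-0.021, -1.0, -0.022]]
wrist_force: [-2.1, 0.2, 8.9]
grip_width: 0.0002
```

Call:
step_arm([
  [-0.03, 0, -0.25],
], turn=[0], gripper=[1])

```text
t: 12.25
ee_pos: [0.5627, 0.0332, 0.0439]
tool_rot: [[0.374, -0.027, 0.927], [-0.927, 0.011, 0.375], [-0.021, -1.0, -0.021]]
wrist_force: [-2.9, 0.4, 12.0]
grip_width: -0.0001
```

Call:
step_arm([
  [0, 0, 0.4],
  [-0.2, 0, 0.5],
  [0, 0, 0],
], turn=[0, 0, 0], gripper=[1, 1, 1])

```text
t: 12.55
ee_pos: [0.561, 0.0332, 0.0538]
tool_rot: [[0.374, -0.026, 0.927], [-0.927, 0.011, 0.375], [-0.02, -1.0, -0.02]]
wrist_force: [-0.2, 0.2, 0.9]
grip_width: -0.0001
```

```bash
cat > rim.py <<'E'
from ov import *
import sys
from scipy.optimize import least_squares
# estimate cup heights from dense scene depth of rim, robustly: plane fit
def go(tag):
    D=[]
    p,d=imaging.snapshot('scene');np.savez('scene.npz',p=p,d=d)
    o=env.get_obs();print(o['t'],o['ee_pos'],o['wrist_force'],o['tool_rot'][:,1])
    v,u=np.mgrid[0:400,0:640].astype(float);W=px2w('scene',u,v,depth=d)
    P=p.astype(int);grey=(abs(P[...,0]-P[...,2])<25)&(P.sum(2)>300)
    c=np.array([.5358,.0255]);r=np.hypot(W[...,0]-c[0],W[...,1]-c[1])
    m=grey&(r>.024)&(r<.031)&(W[...,2]>.034)&(W[...,2]<.054)
    q=W[m];x=q[:,:2]-c
    f=lambda s:s[0]+x@s[1:]-q[:,2]
    s=least_squares(f,[.046,0,0],loss='soft_l1',f_scale=.0006).x
    g=(P[...,1]>P[...,0]+25)&(r>.035)&(r<.047)&(W[...,2]>.028)&(W[...,2]<.039)
    zb=np.median(W[g][:,2])
    k=abs(f(s))<.0015
    print('n',len(q),k.sum(),'boss z',zb,'rim above boss mm %.2f'%(1e3*(s[0]-zb)),'tilt deg %.2f'%np.degrees(np.hypot(*s[1:])))
    for a,n in((19.5,'A'),(139.5,'B'),(259.5,'C')):
        w=.0275*np.array([np.cos(np.radians(a)),np.sin(np.radians(a))]);print(n,'%.2f'%(1e3*(s[0]+w@s[1:]-zb)),end=' ')
    print();draw('ov%s.png'%tag,[],box=(262,202,342,276))
go(sys.argv[1])
E
python3 rim.py 10
```

```text
12.6 [0.56082509 0.03320702 0.05340876] [ 0.76569632 -0.90790148 -0.33831398] [-0.02678434  0.01127921 -0.9995776 ]
n 498 87 boss z 0.03438138035104072 rim above boss mm 10.43 tilt deg 2.62
A 9.64 B 9.97 C 11.67
```

View pics/ov10.png

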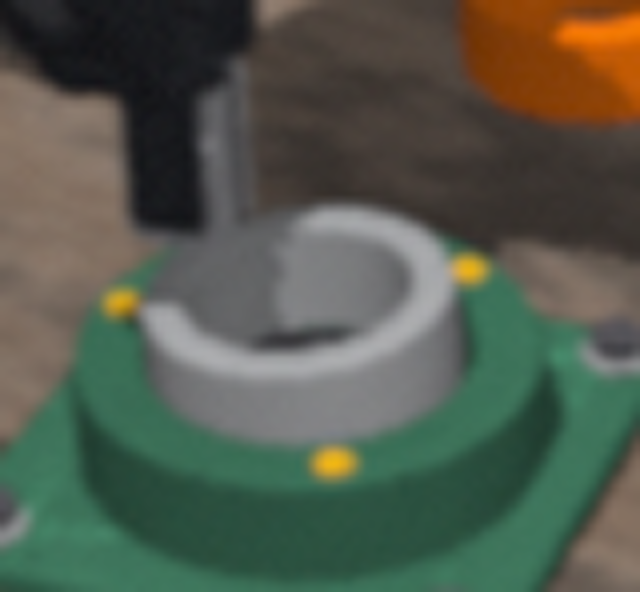

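Dot A is down about 2.5 mm; in the picture the far-left rim at (180,270) has dipped slightly. Next is dot B, at 139.5°.

Call:
step_arm([
  [-1.4, 0.25, 0.1],
  [-1.4, 0.25, 0],
  [-1.3, 0.25, 0],
  [0, 0, 0],
  [0, 0, 0],
], turn=[0, 0, 0, 0, 0], gripper=[1, 1, 1, 1, 1])

```text
t: 13.1
ee_pos: [0.5181, 0.0406, 0.0531]
tool_rot: [[0.374, -0.027, 0.927], [-0.927, 0.011, 0.374], [-0.021, -1.0, -0.021]]
wrist_force: [-0.0, -0.0, -0.6]
grip_width: 0.0001
```

Call:
step_arm([
  [0, 0, -0.25],
  [0, 0, -0.15],
  [0, 0, -0.1],
], turn=[0, 0, 0], gripper=[1, 1, 1])

```text
t: 13.4
ee_pos: [0.52, 0.0402, 0.0479]
tool_rot: [[0.374, -0.026, 0.927], [-0.927, 0.011, 0.374], [-0.02, -1.0, -0.02]]
wrist_force: [0.5, -0.4, 0.8]
grip_width: -0.0001
```

Call:
step_arm([
  [0, 0, -0.1],
  [0, 0, -0.1],
], turn=[0, 0], gripper=[1, 1])

```text
t: 13.6
ee_pos: [0.5201, 0.0402, 0.047]
tool_rot: [[0.373, -0.028, 0.927], [-0.927, 0.011, 0.374], [-0.021, -1.0, -0.022]]
wrist_force: [-4.5, 1.6, 9.6]
grip_width: -0.0004
```

Call:
step_arm([
  [0, 0, -0.15],
], turn=[0], gripper=[1])

```text
t: 13.7
ee_pos: [0.52, 0.0403, 0.0467]
tool_rot: [[0.373, -0.03, 0.927], [-0.927, 0.012, 0.374], [-0.022, -0.999, -0.024]]
wrist_force: [-5.4, 0.1, 11.2]
grip_width: 0.0002
```

Call:
step_arm([
  [0, 0, -0.15],
], turn=[0], gripper=[1])

```text
t: 13.8
ee_pos: [0.5199, 0.0404, 0.0465]
tool_rot: [[0.373, -0.032, 0.927], [-0.927, 0.012, 0.374], [-0.023, -0.999, -0.025]]
wrist_force: [-4.9, -0.5, 10.8]
grip_width: 0.0001
```

Call:
step_arm([
  [-0.06, 0, -0.2],
], turn=[0], gripper=[1])

```text
t: 13.9
ee_pos: [0.5196, 0.0405, 0.046]
tool_rot: [[0.373, -0.033, 0.927], [-0.927, 0.012, 0.374], [-0.024, -0.999, -0.026]]
wrist_force: [-3.4, 0.9, 10.3]
grip_width: -0.0001
```

Call:
step_arm([
  [-0.06, 0, -0.22],
  [-0.04, 0, -0.22],
], turn=[0, 0], gripper=[1, 1])

```text
t: 14.1
ee_pos: [0.519, 0.041, 0.0448]
tool_rot: [[0.373, -0.035, 0.927], [-0.927, 0.013, 0.374], [-0.025, -0.999, -0.028]]
wrist_force: [-4.5, 1.2, 10.8]
grip_width: 0.0001
```

Call:
step_arm([
  [-0.05, 0, -0.25],
], turn=[0], gripper=[1])

```text
t: 14.2
ee_pos: [0.5186, 0.0413, 0.044]
tool_rot: [[0.373, -0.037, 0.927], [-0.927, 0.014, 0.374], [-0.026, -0.999, -0.029]]
wrist_force: [-4.9, 0.0, 12.7]
grip_width: -0.0004
```

Call:
step_arm([
  [0, 0, 0.4],
  [0, 0, 0.5],
  [0.5, -1.35, 0],
  [0.5, -1.35, 0],
  [0.4, -1.35, 0],
  [0, 0, 0],
  [0, 0, 0],
], turn=[0, 0, 0, 0, 0, 0, 0], gripper=[1, 1, 1, 1, 1, 1, 1])

```text
t: 14.9
ee_pos: [0.5354, -0.0045, 0.0537]
tool_rot: [[0.372, -0.034, 0.928], [-0.928, 0.013, 0.372], [-0.025, -0.999, -0.027]]
wrist_force: [-0.6, 0.6, -0.0]
grip_width: 0.0001
```

Call:
step_arm([
  [-0.25, 0.35, 0],
  [0, 0, -0.2],
  [0, 0, -0.1],
], turn=[0, 0, 0], gripper=[1, 1, 1])

```text
t: 15.2
ee_pos: [0.532, -0.0005, 0.05]
tool_rot: [[0.371, -0.035, 0.928], [-0.928, 0.013, 0.372], [-0.026, -0.999, -0.028]]
wrist_force: [-0.0, -1.0, -0.8]
grip_width: 0.0001
```

Call:
step_arm([
  [0, 0, -0.1],
  [0, 0, -0.1],
], turn=[0, 0], gripper=[1, 1])

```text
t: 15.4
ee_pos: [0.5315, 0.0003, 0.0475]
tool_rot: [[0.372, -0.036, 0.927], [-0.928, 0.014, 0.373], [-0.026, -0.999, -0.028]]
wrist_force: [0.0, 0.2, 1.2]
grip_width: -0.0001
```

Call:
step_arm([
  [0, 0, -0.1],
], turn=[0], gripper=[1])

```text
t: 15.5
ee_pos: [0.5319, 0.0001, 0.047]
tool_rot: [[0.373, -0.036, 0.927], [-0.927, 0.013, 0.374], [-0.025, -0.999, -0.028]]
wrist_force: [-2.1, -2.1, 5.7]
grip_width: 0.0001
```

Call:
step_arm([
  [-0.03, 0, -0.2],
  [-0.03, 0, -0.2],
], turn=[0, 0], gripper=[1, 1])

```text
t: 15.7
ee_pos: [0.5324, -0.0011, 0.0458]
tool_rot: [[0.375, -0.035, 0.927], [-0.927, 0.01, 0.375], [-0.022, -0.999, -0.029]]
wrist_force: [-3.0, -0.6, 9.0]
grip_width: 0.0001
```

Call:
step_arm([
  [-0.03, 0, -0.22],
  [-0.03, 0, -0.22],
], turn=[0, 0], gripper=[1, 1])

```text
t: 15.9
ee_pos: [0.5321, -0.0018, 0.0444]
tool_rot: [[0.375, -0.037, 0.926], [-0.927, 0.008, 0.376], [-0.021, -0.999, -0.031]]
wrist_force: [-3.8, -0.2, 9.9]
grip_width: -0.0005
```

Call:
step_arm([
  [-0.03, 0, -0.22],
], turn=[0], gripper=[1])

```text
t: 16.0
ee_pos: [0.532, -0.0021, 0.0438]
tool_rot: [[0.376, -0.037, 0.926], [-0.926, 0.008, 0.376], [-0.021, -0.999, -0.032]]
wrist_force: [-4.6, -1.1, 10.4]
grip_width: 0.0002
```

Call:
step_arm([
  [0, 0, 0.4],
  [0, 0, 0.4],
  [1.0, 1.1, 0],
  [1.0, 1.1, 0],
  [0.8, 1.1, 0],
  [0, 0, 0],
  [0, 0, 0],
], turn=[0, 0, 0, 0, 0, 0, 0], gripper=[1, 1, 1, 1, 1, 1, 1])

```text
t: 16.7
ee_pos: [0.5636, 0.0353, 0.0522]
tool_rot: [[0.377, -0.035, 0.926], [-0.926, 0.008, 0.377], [-0.021, -0.999, -0.03]]
wrist_force: [-0.4, 0.2, -0.3]
grip_width: -0.0001
```

```bash
python3 rim.py 11
```

```text
16.75 [0.5635859  0.0352651  0.05227406] [-0.23250364  0.06194188  1.01184551] [-0.03518625  0.00876174 -0.99934236]
n 441 162 boss z 0.03435015731343896 rim above boss mm 9.21 tilt deg 2.18
A 8.52 B 8.86 C 10.24
```

View pics/ov11.png

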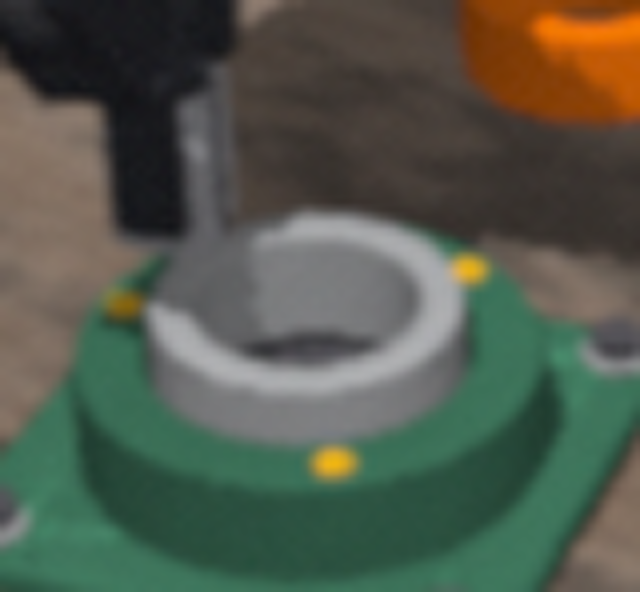

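The cup has gone evenly deeper, with about 9 to 11 mm showing. Round 2 starts at A.

Call:
step_arm([
  [-0.28, -0.25, 0],
  [0, 0, -0.25],
  [0, 0, -0.2],
  [0, 0, 0],
], turn=[0, 0, 0, 0], gripper=[1, 1, 1, 1])

```text
t: 17.15
ee_pos: [0.559, 0.0318, 0.0466]
tool_rot: [[0.376, -0.038, 0.926], [-0.926, 0.008, 0.376], [-0.022, -0.999, -0.032]]
wrist_force: [-0.5, 0.3, 0.9]
grip_width: 0.0001
```

Call:
step_arm([
  [0, 0, -0.15],
  [0, 0, -0.1],
], turn=[0, 0], gripper=[1, 1])

```text
t: 17.35
ee_pos: [0.5589, 0.0314, 0.0441]
tool_rot: [[0.375, -0.037, 0.926], [-0.927, 0.009, 0.375], [-0.022, -0.999, -0.032]]
wrist_force: [-1.5, -0.1, 3.7]
grip_width: -0.0001
```

Call:
step_arm([
  [0, 0, -0.1],
], turn=[0], gripper=[1])

```text
t: 17.45
ee_pos: [0.5593, 0.0313, 0.0438]
tool_rot: [[0.375, -0.037, 0.926], [-0.927, 0.008, 0.375], [-0.022, -0.999, -0.031]]
wrist_force: [-0.6, -0.0, 5.2]
grip_width: 0.0
```

Call:
step_arm([
  [0, 0, -0.18],
  [0, 0, -0.2],
], turn=[0, 0], gripper=[1, 1])

```text
t: 17.65
ee_pos: [0.5603, 0.0317, 0.0421]
tool_rot: [[0.375, -0.036, 0.926], [-0.927, 0.009, 0.375], [-0.022, -0.999, -0.03]]
wrist_force: [-2.0, 1.5, 8.4]
grip_width: -0.0004
```

Call:
step_arm([
  [0, 0, -0.22],
  [0, 0, -0.22],
], turn=[0, 0], gripper=[1, 1])

```text
t: 17.85
ee_pos: [0.5607, 0.0321, 0.0411]
tool_rot: [[0.375, -0.038, 0.926], [-0.927, 0.01, 0.375], [-0.023, -0.999, -0.031]]
wrist_force: [-6.2, -0.9, 14.1]
grip_width: 0.0001
```

Call:
step_arm([
  [0, 0, 0.4],
  [0, 0, 0.4],
  [-1.4, 0.28, 0],
  [-1.4, 0.28, 0],
  [-1.3, 0.28, 0],
  [0, 0, 0],
  [0, 0, 0],
], turn=[0, 0, 0, 0, 0, 0, 0], gripper=[1, 1, 1, 1, 1, 1, 1])

```text
t: 18.55
ee_pos: [0.5206, 0.0405, 0.0505]
tool_rot: [[0.375, -0.033, 0.927], [-0.927, 0.01, 0.375], [-0.021, -0.999, -0.027]]
wrist_force: [0.3, -0.1, -0.3]
grip_width: 0.0001
```

Call:
step_arm([
  [0, 0, -0.2],
  [0, 0, 0],
], turn=[0, 0], gripper=[1, 1])

```text
t: 18.75
ee_pos: [0.5219, 0.0402, 0.0485]
tool_rot: [[0.374, -0.031, 0.927], [-0.927, 0.009, 0.375], [-0.02, -0.999, -0.025]]
wrist_force: [-0.9, -0.5, -0.3]
grip_width: -0.0001
```

Call:
step_arm([
  [-0.35, 0.05, 0],
  [0, 0, -0.15],
  [0, 0, -0.1],
], turn=[0, 0, 0], gripper=[1, 1, 1])

```text
t: 19.05
ee_pos: [0.5195, 0.0405, 0.046]
tool_rot: [[0.374, -0.03, 0.927], [-0.927, 0.009, 0.375], [-0.02, -1.0, -0.024]]
wrist_force: [0.3, 0.7, -0.2]
grip_width: -0.0003
```

Call:
step_arm([
  [0, 0, -0.1],
  [0, 0, -0.1],
], turn=[0, 0], gripper=[1, 1])

```text
t: 19.25
ee_pos: [0.5195, 0.0404, 0.044]
tool_rot: [[0.374, -0.03, 0.927], [-0.927, 0.009, 0.375], [-0.02, -0.999, -0.025]]
wrist_force: [-1.4, -0.0, 6.8]
grip_width: 0.0002
```

Call:
step_arm([
  [0, 0, -0.15],
], turn=[0], gripper=[1])

```text
t: 19.35
ee_pos: [0.5194, 0.0405, 0.0434]
tool_rot: [[0.374, -0.032, 0.927], [-0.927, 0.01, 0.375], [-0.021, -0.999, -0.026]]
wrist_force: [-3.4, 0.6, 10.5]
grip_width: -0.0004
```

Call:
step_arm([
  [-0.05, 0, -0.2],
  [-0.05, 0, -0.22],
], turn=[0, 0], gripper=[1, 1])

```text
t: 19.55
ee_pos: [0.5187, 0.041, 0.0421]
tool_rot: [[0.374, -0.034, 0.927], [-0.927, 0.011, 0.374], [-0.022, -0.999, -0.027]]
wrist_force: [-4.0, -0.3, 11.5]
grip_width: -0.0002
```

Call:
step_arm([
  [-0.05, 0, -0.22],
], turn=[0], gripper=[1])

```text
t: 19.65
ee_pos: [0.5185, 0.0413, 0.0415]
tool_rot: [[0.374, -0.034, 0.927], [-0.927, 0.011, 0.374], [-0.023, -0.999, -0.028]]
wrist_force: [-3.9, -0.0, 10.5]
grip_width: 0.0002
```

Call:
step_arm([
  [-0.05, 0, -0.22],
], turn=[0], gripper=[1])

```text
t: 19.75
ee_pos: [0.5182, 0.0415, 0.0409]
tool_rot: [[0.374, -0.035, 0.927], [-0.927, 0.011, 0.374], [-0.024, -0.999, -0.028]]
wrist_force: [-4.2, 0.1, 11.5]
grip_width: -0.0003
```

Call:
step_arm([
  [0, 0, 0.4],
  [0, 0, 0.4],
  [0.4, -1.25, 0],
  [0.4, -1.25, 0],
  [0.4, -1.2, 0],
  [0, 0, 0],
  [0, 0, 0],
], turn=[0, 0, 0, 0, 0, 0, 0], gripper=[1, 1, 1, 1, 1, 1, 1])

```text
t: 20.45
ee_pos: [0.5319, -0.0001, 0.0494]
tool_rot: [[0.373, -0.034, 0.927], [-0.928, 0.011, 0.373], [-0.022, -0.999, -0.027]]
wrist_force: [1.2, -0.0, 0.6]
grip_width: 0.0002
```

Call:
step_arm([
  [0, 0, -0.1],
  [0, 0, 0],
], turn=[0, 0], gripper=[1, 1])

```text
t: 20.65
ee_pos: [0.5315, -0.0002, 0.0479]
tool_rot: [[0.372, -0.035, 0.928], [-0.928, 0.011, 0.373], [-0.023, -0.999, -0.028]]
wrist_force: [1.0, 0.4, -0.5]
grip_width: -0.0001
```

Call:
step_arm([
  [0.08, 0, -0.2],
  [0, 0, -0.1],
], turn=[0, 0], gripper=[1, 1])

```text
t: 20.85
ee_pos: [0.532, 0.0004, 0.0445]
tool_rot: [[0.373, -0.035, 0.927], [-0.928, 0.011, 0.373], [-0.024, -0.999, -0.028]]
wrist_force: [-0.5, -0.0, 0.3]
grip_width: 0.0003
```

Call:
step_arm([
  [0, 0, -0.12],
  [0, 0, -0.12],
], turn=[0, 0], gripper=[1, 1])

```text
t: 21.05
ee_pos: [0.5331, -0.0004, 0.0438]
tool_rot: [[0.375, -0.034, 0.927], [-0.927, 0.009, 0.375], [-0.021, -0.999, -0.028]]
wrist_force: [-3.0, -1.9, 7.9]
grip_width: 0.0002
```

Call:
step_arm([
  [-0.03, 0.02, -0.2],
  [-0.03, 0.02, -0.2],
], turn=[0, 0], gripper=[1, 1])

```text
t: 21.25
ee_pos: [0.533, -0.001, 0.0427]
tool_rot: [[0.377, -0.035, 0.926], [-0.926, 0.006, 0.377], [-0.018, -0.999, -0.03]]
wrist_force: [-4.5, -1.4, 9.2]
grip_width: 0.0002
```

Call:
step_arm([
  [-0.03, 0.02, -0.2],
], turn=[0], gripper=[1])

```text
t: 21.35
ee_pos: [0.5329, -0.0013, 0.0422]
tool_rot: [[0.377, -0.035, 0.925], [-0.926, 0.004, 0.378], [-0.018, -0.999, -0.031]]
wrist_force: [-4.1, -0.6, 10.5]
grip_width: -0.0002
```

Call:
step_arm([
  [-0.03, 0.02, -0.22],
], turn=[0], gripper=[1])

```text
t: 21.45
ee_pos: [0.5328, -0.0016, 0.0416]
tool_rot: [[0.378, -0.036, 0.925], [-0.926, 0.003, 0.378], [-0.017, -0.999, -0.032]]
wrist_force: [-4.0, -1.5, 10.0]
grip_width: 0.0
```

Call:
step_arm([
  [-0.03, 0.02, -0.2],
], turn=[0], gripper=[1])

```text
t: 21.55
ee_pos: [0.5328, -0.0019, 0.0412]
tool_rot: [[0.379, -0.037, 0.925], [-0.925, 0.002, 0.379], [-0.016, -0.999, -0.033]]
wrist_force: [-3.5, -0.4, 11.1]
grip_width: -0.0001
```

Call:
step_arm([
  [0, 0, 0.4],
  [0, 0, 0.4],
  [0.85, 1.0, 0],
  [0.85, 1.0, 0],
  [0.75, 1.05, 0],
  [0, 0, 0],
  [0, 0, 0],
  [0, 0, 0],
], turn=[0, 0, 0, 0, 0, 0, 0, 0], gripper=[1, 1, 1, 1, 1, 1, 1, 1])

```text
t: 22.35
ee_pos: [0.56, 0.0334, 0.0492]
tool_rot: [[0.381, -0.036, 0.924], [-0.925, 0.003, 0.381], [-0.016, -0.999, -0.032]]
wrist_force: [0.4, -1.3, -0.7]
grip_width: -0.0002
```

```bash
python3 rim.py 12
```

```text
22.4 [0.5597321  0.03330872 0.0491123 ] [-0.39701942  0.10718176  0.38971118] [-0.03625631  0.00289929 -0.99933832]
n 336 198 boss z 0.03438842471738638 rim above boss mm 7.17 tilt deg 1.11
A 7.04 B 6.78 C 7.68
```

View pics/ov12.png

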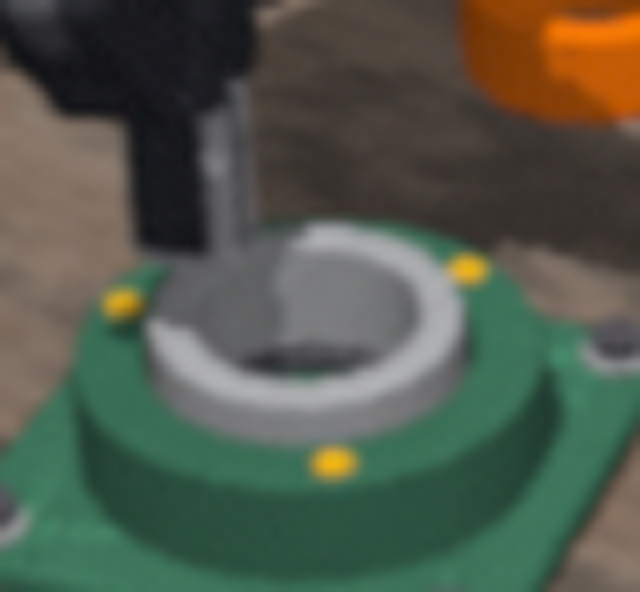

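About 7.5 mm stands out and the cup is nearly level. Round 3 starts at A, feeling for the stop.

Call:
step_arm([
  [0.05, 0, -0.25],
  [0.05, 0, -0.15],
  [0, 0, -0.1],
], turn=[0, 0, 0], gripper=[1, 1, 1])

```text
t: 22.7
ee_pos: [0.5601, 0.0326, 0.0435]
tool_rot: [[0.38, -0.037, 0.924], [-0.925, 0.003, 0.38], [-0.017, -0.999, -0.033]]
wrist_force: [0.6, -0.3, -1.0]
grip_width: -0.0
```

Call:
step_arm([
  [0, 0, -0.15],
  [0, 0, -0.1],
], turn=[0, 0], gripper=[1, 1])

```text
t: 22.9
ee_pos: [0.5603, 0.0322, 0.0412]
tool_rot: [[0.379, -0.037, 0.925], [-0.925, 0.003, 0.379], [-0.016, -0.999, -0.033]]
wrist_force: [-0.4, 0.1, 5.3]
grip_width: -0.0
```

Call:
step_arm([
  [0, 0, -0.15],
], turn=[0], gripper=[1])

```text
t: 23.0
ee_pos: [0.5609, 0.0321, 0.0406]
tool_rot: [[0.379, -0.036, 0.925], [-0.925, 0.003, 0.379], [-0.016, -0.999, -0.032]]
wrist_force: [-1.2, 0.7, 6.1]
grip_width: -0.0001
```

Call:
step_arm([
  [-0.03, 0, -0.2],
], turn=[0], gripper=[1])

```text
t: 23.1
ee_pos: [0.5614, 0.0322, 0.0398]
tool_rot: [[0.379, -0.035, 0.925], [-0.925, 0.003, 0.379], [-0.016, -0.999, -0.031]]
wrist_force: [-2.9, -0.0, 12.4]
grip_width: -0.0003
```

Call:
step_arm([
  [-0.05, 0, -0.18],
], turn=[0], gripper=[1])

```text
t: 23.2
ee_pos: [0.5615, 0.0323, 0.0398]
tool_rot: [[0.379, -0.034, 0.925], [-0.925, 0.003, 0.379], [-0.016, -0.999, -0.031]]
wrist_force: [-4.4, 0.4, 12.6]
grip_width: 0.0001
```

Call:
step_arm([
  [-0.05, 0, -0.18],
], turn=[0], gripper=[1])

```text
t: 23.3
ee_pos: [0.5614, 0.0323, 0.0398]
tool_rot: [[0.379, -0.035, 0.925], [-0.925, 0.003, 0.379], [-0.016, -0.999, -0.031]]
wrist_force: [-3.9, -0.1, 10.6]
grip_width: 0.0001
```

Call:
step_arm([
  [-0.05, 0, -0.24],
], turn=[0], gripper=[1])

```text
t: 23.4
ee_pos: [0.5615, 0.0323, 0.0397]
tool_rot: [[0.379, -0.035, 0.925], [-0.925, 0.003, 0.379], [-0.016, -0.999, -0.031]]
wrist_force: [-4.8, 0.6, 16.7]
grip_width: 0.0004
```

Call:
step_arm([
  [-0.05, 0, -0.28],
], turn=[0], gripper=[1])

```text
t: 23.5
ee_pos: [0.5616, 0.0322, 0.0397]
tool_rot: [[0.379, -0.035, 0.925], [-0.925, 0.003, 0.379], [-0.016, -0.999, -0.031]]
wrist_force: [-5.6, 0.3, 16.9]
grip_width: 0.0001
```

Call:
step_arm([
  [-0.06, 0, -0.31],
], turn=[0], gripper=[1])

```text
t: 23.6
ee_pos: [0.5617, 0.0323, 0.0396]
tool_rot: [[0.379, -0.035, 0.925], [-0.925, 0.003, 0.38], [-0.016, -0.999, -0.032]]
wrist_force: [-6.8, 0.2, 17.0]
grip_width: -0.0003
```

Call:
step_arm([
  [0, 0, 0.4],
  [0, 0, 0.5],
  [-1.3, 0.26, 0],
  [-1.3, 0.26, 0],
  [-1.3, 0.26, 0],
  [0, 0, 0],
  [0, 0, 0],
], turn=[0, 0, 0, 0, 0, 0, 0], gripper=[1, 1, 1, 1, 1, 1, 1])

```text
t: 24.3
ee_pos: [0.5213, 0.0403, 0.0498]
tool_rot: [[0.379, -0.033, 0.925], [-0.925, 0.003, 0.379], [-0.015, -0.999, -0.029]]
wrist_force: [-0.1, 0.2, 0.0]
grip_width: 0.0
```

B: target (.5182, .0407).

Call:
step_arm([
  [-0.3, 0.05, -0.2],
  [-0.1, 0, -0.2],
  [0, 0, -0.15],
], turn=[0, 0, 0], gripper=[1, 1, 1])

```text
t: 24.6
ee_pos: [0.5182, 0.0406, 0.0441]
tool_rot: [[0.379, -0.032, 0.925], [-0.925, 0.003, 0.379], [-0.015, -0.999, -0.028]]
wrist_force: [-0.1, -1.1, 0.3]
grip_width: -0.0003
```

Call:
step_arm([
  [0, 0, -0.15],
  [0, 0, -0.12],
], turn=[0, 0], gripper=[1, 1])

```text
t: 24.8
ee_pos: [0.5186, 0.0405, 0.0409]
tool_rot: [[0.379, -0.032, 0.925], [-0.925, 0.003, 0.379], [-0.015, -0.999, -0.028]]
wrist_force: [-0.7, -0.2, -0.1]
grip_width: -0.0001
```

Call:
step_arm([
  [-0.05, 0, -0.18],
], turn=[0], gripper=[1])

```text
t: 24.9
ee_pos: [0.5182, 0.0406, 0.0401]
tool_rot: [[0.379, -0.033, 0.925], [-0.925, 0.003, 0.379], [-0.015, -0.999, -0.029]]
wrist_force: [-4.9, 1.2, 14.6]
grip_width: 0.0004
```

Call:
step_arm([
  [-0.05, 0, -0.2],
], turn=[0], gripper=[1])

```text
t: 25.0
ee_pos: [0.5181, 0.0406, 0.0399]
tool_rot: [[0.379, -0.034, 0.925], [-0.925, 0.003, 0.379], [-0.016, -0.999, -0.03]]
wrist_force: [-6.0, -0.5, 16.8]
grip_width: -0.0001
```

Call:
step_arm([
  [-0.08, 0, -0.22],
], turn=[0], gripper=[1])

```text
t: 25.1
ee_pos: [0.518, 0.0406, 0.0399]
tool_rot: [[0.379, -0.034, 0.925], [-0.925, 0.003, 0.379], [-0.016, -0.999, -0.03]]
wrist_force: [-3.5, 0.0, 14.6]
grip_width: -0.0
```

Call:
step_arm([
  [-0.08, 0, -0.27],
], turn=[0], gripper=[1])

```text
t: 25.2
ee_pos: [0.518, 0.0406, 0.0399]
tool_rot: [[0.379, -0.035, 0.925], [-0.925, 0.003, 0.379], [-0.016, -0.999, -0.031]]
wrist_force: [-6.0, 0.4, 17.5]
grip_width: -0.0003
```

Call:
step_arm([
  [0, 0, 0.4],
  [0, 0, 0.5],
  [0.4, -1.25, 0],
  [0.4, -1.2, 0],
  [0.4, -1.2, 0],
  [0, 0, 0],
  [0, 0, -0.2],
  [0, 0, 0],
], turn=[0, 0, 0, 0, 0, 0, 0, 0], gripper=[1, 1, 1, 1, 1, 1, 1, 1])

```text
t: 26.0
ee_pos: [0.532, -0.0006, 0.047]
tool_rot: [[0.377, -0.033, 0.926], [-0.926, 0.003, 0.377], [-0.015, -0.999, -0.03]]
wrist_force: [0.3, 0.5, 0.3]
grip_width: -0.0001
```

Call:
step_arm([
  [0, 0, -0.2],
  [0, 0, -0.15],
], turn=[0, 0], gripper=[1, 1])

```text
t: 26.2
ee_pos: [0.5315, -0.0003, 0.0429]
tool_rot: [[0.377, -0.034, 0.925], [-0.926, 0.003, 0.378], [-0.016, -0.999, -0.03]]
wrist_force: [0.7, -0.1, -0.3]
grip_width: 0.0
```

Call:
step_arm([
  [0.05, 0, -0.12],
  [0, 0, -0.15],
], turn=[0, 0], gripper=[1, 1])

```text
t: 26.4
ee_pos: [0.5323, -0.0004, 0.041]
tool_rot: [[0.379, -0.034, 0.925], [-0.925, 0.002, 0.379], [-0.015, -0.999, -0.031]]
wrist_force: [-3.6, -2.2, 10.3]
grip_width: 0.0001
```

Call:
step_arm([
  [-0.03, 0.02, -0.18],
], turn=[0], gripper=[1])

```text
t: 26.5
ee_pos: [0.5322, -0.0007, 0.0405]
tool_rot: [[0.38, -0.035, 0.924], [-0.925, 0.0, 0.38], [-0.014, -0.999, -0.032]]
wrist_force: [-4.5, -2.2, 11.3]
grip_width: 0.0003
```

Call:
step_arm([
  [-0.03, 0.02, -0.22],
], turn=[0], gripper=[1])

```text
t: 26.6
ee_pos: [0.532, -0.0009, 0.0401]
tool_rot: [[0.381, -0.036, 0.924], [-0.925, -0.001, 0.381], [-0.013, -0.999, -0.034]]
wrist_force: [-5.4, -0.8, 12.9]
grip_width: 0.0002
```

Call:
step_arm([
  [-0.03, 0.02, -0.2],
], turn=[0], gripper=[1])

```text
t: 26.7
ee_pos: [0.5318, -0.0009, 0.0399]
tool_rot: [[0.381, -0.037, 0.924], [-0.924, -0.002, 0.382], [-0.013, -0.999, -0.035]]
wrist_force: [-5.0, -0.8, 12.4]
grip_width: -0.0
```

Call:
step_arm([
  [-0.03, 0.02, -0.22],
], turn=[0], gripper=[1])

```text
t: 26.8
ee_pos: [0.5318, -0.0009, 0.0399]
tool_rot: [[0.382, -0.038, 0.923], [-0.924, -0.003, 0.382], [-0.012, -0.999, -0.036]]
wrist_force: [-5.2, -1.5, 14.3]
grip_width: -0.0
```

Call:
step_arm([
  [-0.03, 0.02, -0.26],
], turn=[0], gripper=[1])

```text
t: 26.9
ee_pos: [0.5318, -0.0009, 0.0398]
tool_rot: [[0.383, -0.039, 0.923], [-0.924, -0.003, 0.383], [-0.012, -0.999, -0.038]]
wrist_force: [-5.8, -1.0, 17.2]
grip_width: 0.0001
```

Call:
step_arm([
  [-0.03, 0.02, -0.3],
], turn=[0], gripper=[1])

```text
t: 27.0
ee_pos: [0.5318, -0.0009, 0.0397]
tool_rot: [[0.384, -0.041, 0.923], [-0.923, -0.004, 0.384], [-0.012, -0.999, -0.039]]
wrist_force: [-6.9, -0.4, 20.3]
grip_width: 0.0004
```

All three dots stop at z of about 0.0397 to 0.0399. I'll go round once more to confirm.

Call:
step_arm([
  [0, 0, 0.4],
  [0, 0, 0.5],
  [0.85, 1.0, 0],
  [0.85, 1.0, 0],
  [0.8, 0.95, 0],
  [0, 0, 0],
  [0, 0, -0.2],
  [0, 0, 0],
], turn=[0, 0, 0, 0, 0, 0, 0, 0], gripper=[1, 1, 1, 1, 1, 1, 1, 1])

```text
t: 27.8
ee_pos: [0.5597, 0.0332, 0.0468]
tool_rot: [[0.386, -0.04, 0.922], [-0.922, -0.004, 0.386], [-0.012, -0.999, -0.038]]
wrist_force: [0.4, 0.1, 0.5]
grip_width: 0.0001
```

```bash
python3 rim.py 13
```

```text
27.85 [0.55961279 0.0330746  0.04684082] [0.24675041 0.47999312 0.15293562] [-0.0398772  -0.00392771 -0.99919687]
n 334 205 boss z 0.034415461438719944 rim above boss mm 6.08 tilt deg 1.19
A 5.51 B 6.28 C 6.44
```

View pics/ov13.png

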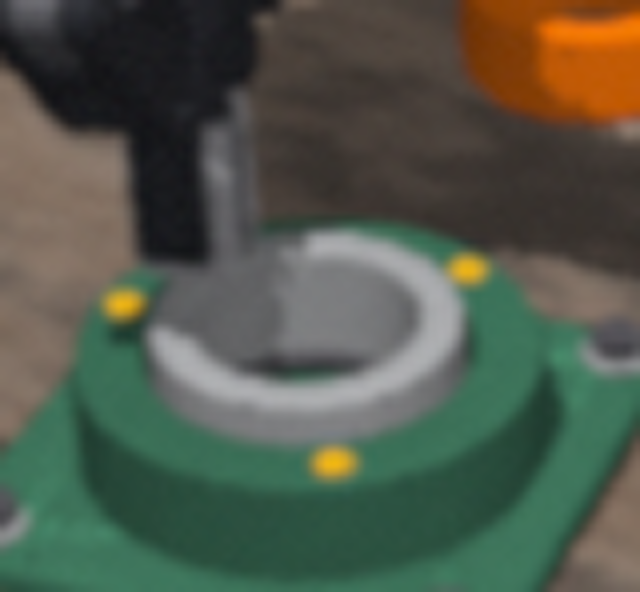

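Call:
step_arm([
  [0.08, 0, -0.2],
  [0, 0, -0.15],
], turn=[0, 0], gripper=[1, 1])

```text
t: 28.05
ee_pos: [0.56, 0.0326, 0.043]
tool_rot: [[0.385, -0.04, 0.922], [-0.923, -0.004, 0.385], [-0.012, -0.999, -0.039]]
wrist_force: [-0.1, 0.2, 0.7]
grip_width: 0.0004
```

Call:
step_arm([
  [0, 0, -0.12],
  [0, 0, -0.12],
], turn=[0, 0], gripper=[1, 1])

```text
t: 28.25
ee_pos: [0.5596, 0.0322, 0.0401]
tool_rot: [[0.385, -0.041, 0.922], [-0.923, -0.004, 0.385], [-0.012, -0.999, -0.039]]
wrist_force: [0.6, 0.3, -0.6]
grip_width: -0.0002
```

Call:
step_arm([
  [0, 0, -0.12],
  [-0.03, 0, -0.15],
], turn=[0, 0], gripper=[1, 1])

```text
t: 28.45
ee_pos: [0.5601, 0.0323, 0.0398]
tool_rot: [[0.384, -0.041, 0.922], [-0.923, -0.003, 0.384], [-0.013, -0.999, -0.039]]
wrist_force: [-3.2, 1.3, 9.1]
grip_width: -0.0001
```

Call:
step_arm([
  [-0.05, 0, -0.2],
], turn=[0], gripper=[1])

```text
t: 28.55
ee_pos: [0.5604, 0.0323, 0.0398]
tool_rot: [[0.384, -0.04, 0.922], [-0.923, -0.003, 0.384], [-0.012, -0.999, -0.038]]
wrist_force: [-4.0, 1.0, 12.5]
grip_width: 0.0002
```

Call:
step_arm([
  [-0.05, 0, -0.26],
], turn=[0], gripper=[1])

```text
t: 28.65
ee_pos: [0.5609, 0.0324, 0.0397]
tool_rot: [[0.384, -0.039, 0.923], [-0.923, -0.003, 0.384], [-0.012, -0.999, -0.037]]
wrist_force: [-3.8, 0.8, 14.8]
grip_width: -0.0002
```

Call:
step_arm([
  [-0.05, 0, -0.3],
], turn=[0], gripper=[1])

```text
t: 28.75
ee_pos: [0.561, 0.0324, 0.0397]
tool_rot: [[0.384, -0.04, 0.923], [-0.923, -0.003, 0.384], [-0.013, -0.999, -0.038]]
wrist_force: [-6.4, -0.1, 17.4]
grip_width: 0.0001
```

Call:
step_arm([
  [-0.05, 0, -0.3],
], turn=[0], gripper=[1])

```text
t: 28.85
ee_pos: [0.561, 0.0325, 0.0397]
tool_rot: [[0.384, -0.04, 0.922], [-0.923, -0.003, 0.384], [-0.013, -0.999, -0.038]]
wrist_force: [-6.3, -0.1, 15.9]
grip_width: 0.0001
```

Call:
step_arm([
  [0, 0, 0.4],
  [0, 0, 0.4],
  [-1.35, 0.28, 0],
  [-1.35, 0.28, 0],
  [-1.3, 0.26, 0],
  [0, 0, 0],
  [0, 0, -0.1],
  [0, 0, 0],
], turn=[0, 0, 0, 0, 0, 0, 0, 0], gripper=[1, 1, 1, 1, 1, 1, 1, 1])

```text
t: 29.65
ee_pos: [0.5202, 0.0405, 0.0481]
tool_rot: [[0.384, -0.037, 0.923], [-0.923, -0.003, 0.384], [-0.011, -0.999, -0.035]]
wrist_force: [-0.1, -0.1, 0.8]
grip_width: 0.0
```

Call:
step_arm([
  [-0.2, 0, -0.25],
  [0, 0, -0.2],
  [0, 0, -0.12],
], turn=[0, 0, 0], gripper=[1, 1, 1])

```text
t: 29.95
ee_pos: [0.5196, 0.0402, 0.0422]
tool_rot: [[0.383, -0.035, 0.923], [-0.924, -0.003, 0.383], [-0.01, -0.999, -0.034]]
wrist_force: [0.3, -0.3, -0.8]
grip_width: -0.0001
```

Call:
step_arm([
  [0, 0, -0.12],
  [-0.03, 0, -0.15],
], turn=[0, 0], gripper=[1, 1])

```text
t: 30.15
ee_pos: [0.5198, 0.0402, 0.0397]
tool_rot: [[0.383, -0.035, 0.923], [-0.924, -0.003, 0.383], [-0.011, -0.999, -0.034]]
wrist_force: [-3.3, 0.0, 12.7]
grip_width: -0.0001
```

Call:
step_arm([
  [-0.06, 0, -0.22],
], turn=[0], gripper=[1])

```text
t: 30.25
ee_pos: [0.5198, 0.0402, 0.0396]
tool_rot: [[0.383, -0.036, 0.923], [-0.924, -0.003, 0.383], [-0.011, -0.999, -0.034]]
wrist_force: [-6.9, 0.6, 21.7]
grip_width: 0.0002
```

Call:
step_arm([
  [-0.07, 0, -0.26],
], turn=[0], gripper=[1])

```text
t: 30.35
ee_pos: [0.5198, 0.0402, 0.0396]
tool_rot: [[0.383, -0.037, 0.923], [-0.924, -0.003, 0.383], [-0.011, -0.999, -0.035]]
wrist_force: [-6.9, 0.2, 19.0]
grip_width: 0.0
```

Call:
step_arm([
  [0, 0, 0.4],
  [0, 0, 0.4],
  [0.4, -1.25, 0],
  [0.4, -1.25, 0],
  [0.35, -1.2, 0],
  [0, 0, 0],
  [0, 0, -0.2],
  [0, 0, 0],
], turn=[0, 0, 0, 0, 0, 0, 0, 0], gripper=[1, 1, 1, 1, 1, 1, 1, 1])

```text
t: 31.15
ee_pos: [0.5329, -0.0016, 0.0456]
tool_rot: [[0.382, -0.036, 0.924], [-0.924, -0.003, 0.382], [-0.011, -0.999, -0.034]]
wrist_force: [-0.1, 0.0, 0.4]
grip_width: -0.0001
```

Call:
step_arm([
  [0, 0, -0.2],
  [0, 0, -0.12],
], turn=[0, 0], gripper=[1, 1])

```text
t: 31.35
ee_pos: [0.5324, -0.0012, 0.0418]
tool_rot: [[0.382, -0.037, 0.924], [-0.924, -0.003, 0.382], [-0.011, -0.999, -0.035]]
wrist_force: [-0.8, 0.1, -0.0]
grip_width: -0.0004
```

Call:
step_arm([
  [0, 0, -0.12],
  [0, 0, -0.15],
], turn=[0, 0], gripper=[1, 1])

```text
t: 31.55
ee_pos: [0.5323, -0.0009, 0.0398]
tool_rot: [[0.383, -0.038, 0.923], [-0.924, -0.004, 0.383], [-0.011, -0.999, -0.036]]
wrist_force: [-4.6, -0.8, 13.6]
grip_width: 0.0002
```

Call:
step_arm([
  [-0.05, 0.02, -0.22],
], turn=[0], gripper=[1])

```text
t: 31.65
ee_pos: [0.5324, -0.0009, 0.0398]
tool_rot: [[0.384, -0.038, 0.923], [-0.923, -0.005, 0.384], [-0.01, -0.999, -0.037]]
wrist_force: [-5.4, -2.0, 18.7]
grip_width: 0.0002
```

Call:
step_arm([
  [-0.05, 0.02, -0.25],
], turn=[0], gripper=[1])

```text
t: 31.75
ee_pos: [0.5324, -0.001, 0.0398]
tool_rot: [[0.385, -0.039, 0.922], [-0.923, -0.006, 0.385], [-0.01, -0.999, -0.038]]
wrist_force: [-5.4, 0.4, 16.6]
grip_width: 0.0001
```

Every dot is firm. I'll retreat upwards and check.

Call:
step_arm([
  [0, 0, 0.5],
  [0, 0, 2],
  [0, -1, 3],
  [0, -2, 3],
  [0, -2, 2],
  [0, -2, 0],
  [0, -2, 0],
  [0, 0, 0],
  [0, 0, 0],
], turn=[0, 0, 0, 0, 0, 0, 0, 0, 0], gripper=[1, 1, 1, 1, 1, 1, 1, 1, 1])

```text
t: 32.65
ee_pos: [0.532, -0.0916, 0.1506]
tool_rot: [[0.389, -0.036, 0.921], [-0.921, -0.006, 0.389], [-0.008, -0.999, -0.035]]
wrist_force: [0.2, -0.5, -0.4]
grip_width: -0.0
```

```bash
python3 rim.py 14; python3 - <<'E'
from h import *
p,d=snap('top','t14.png')
E
```

```text
32.7 [ 0.53204937 -0.09151394  0.15058169] [ 0.11851271 -0.82169153  0.189832  ] [-0.03580506 -0.00682657 -0.99933548]
n 393 256 boss z 0.034399306174733656 rim above boss mm 6.34 tilt deg 0.80
A 6.43 B 5.97 C 6.61
```

View pics/ov14.png

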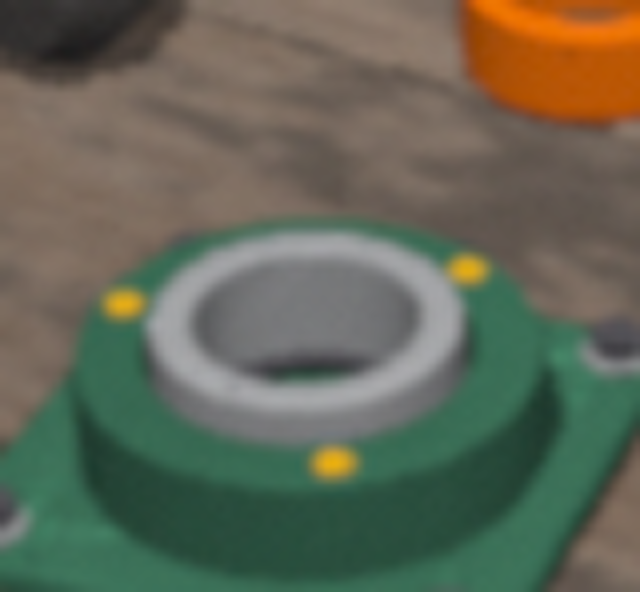

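View pics/t14.png

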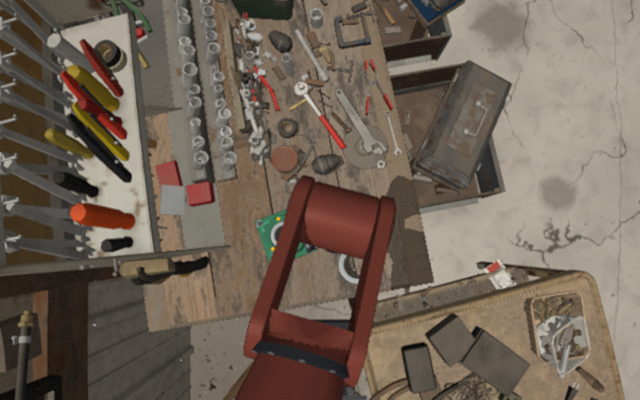

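The cup is level in the bore with about 6.5 mm standing out. In the top view the tin at (285,158) and the chuck at (326,163) have not moved, and the arm is clear. I'm handing in.

```bash
python3 -c "
from workcell import env
print(env.hand_in())"
```

```text
the job is handed in; nothing more can be done
None
```

The bearing cup is in the housing and pressed home on its shoulder, let go and level as far as I can measure. I handed the job in at about 33 s; the hand-in reports no verdict.

**What I did:** I gripped the smaller steel ring and lowered it onto the shoes until I felt contact. Then I pressed its rim with the shut fingertips in rounds of about 2–3.5 mm at each dot. A last round confirmed the stop at every dot.

**Firm stop:** All three dots stopped at a tip height of 39.6–39.8 mm, holding without further travel against:

| Dot (direction from bore axis) | Held force |
|---|---|
| 19.5° | 16–17 N |
| 139.5° | 19–22 N |
| 259.5° | 17–20 N |

- **Below your 18–20 N:** The 19.5° dot read at most 17.4 N, a little under the range you gave.
- **Highest push:** 21.7 N, read once at the 139.5° dot.

**Final picture:** The rim stands about 6.3 mm out, so the foot is roughly 18.5 mm deep. The depth image shows a tilt of about 0.8°, within its noise and under the 1.7° limit. The tool tip leaned by about 2° during the pressing, which I could not correct. The tin and chuck were not moved, and the arm touches nothing.

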